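# Pack the sampling kit and close the case

### The job

Pack the sampling kit: lift the loose lid off the grey transport case by its knob and lay it flat on the worktop, clear of the case, then pack every white sample cup, the carton of cups and the bench timer that stand out on the left of the worktop (some may be missing today) into the case, the sample cups standing upright on its floor. When all of them are inside and below the rim, put the lid back on so that it sits flush all round. Leave the tape roll and the bud jar where they are.

Things in the scene. Friction and masses are not known exactly. Their poses are not given: they have to be found in the camera images.
- case: grey open transport case, fixed, between microscope and laptop; outside 212 x 138 x 82 mm, walls and floor 4 mm, inside 204 x 130 x 78 mm deep. Origin at the centre of its underside, x along its long side, z up; inner floor at z = 4 mm, rim at 82 mm. All the kit fits only with the timer on the carton (together 76 mm high) and the cups side by side along the case's y
- lid: loose white lid of the case, 212 x 138 mm, 0.2 kg: 6 mm plate, under it a 6 mm deep lip along the edges (2.5 mm clearance to the case walls, 4 mm thick). Origin at the centre of the lip's underside, x along its long side, z up. It starts seated, its origin then 76 mm above the case's; either way round will do. Laid on the worktop its origin is at z = 0
- lid_knob (a point): centre of the lid's black bar knob, 30 mm above the lid's origin; knob 24 mm wide along the lid's x, 46 mm along y, 12 to 42 mm above the lid's origin. Axes as the lid's. The lid can lie, long side pointing away from the robot, between the microscope (its stage reaches to y = -0.135 m) and the kit (lid centre at about x = 0.52 m, y = -0.05 m)
- cup_a: white sample cup with a fixed screw cap, 70 mm high; body tapering, 52 mm at most, cap 58 mm across in the top 14 mm, 0.06 kg. Origin at the centre of its underside, z up
- cup_b: second sample cup, the same as cup_a
- cup_carton: closed carton, 68 mm along its x, 98 mm along its y, 58 mm high, 0.085 kg. Origin at the centre of its underside (1 mm off along x), z up. Its flat top takes the timer
- bench_timer: flat white square bench timer, 66 x 66 mm, 18 mm high (its sides 16 mm), 0.055 kg. Origin at the centre of its underside, x and y square to its sides, z up. Behind it, the cups and the carton stands the tall analyser: its front is at x = 0.574 m from y = 0.12 m to the left
- tape_roll: roll of tape lying flat in front of the microscope (which is 0.24 m high), 96 mm across, 48 mm high; to be left alone. Origin at the centre of its underside
- bud_jar: jar of cotton buds behind the case, 77 mm across, 80 mm high; to be left alone. Origin at the centre of its underside
Mind the look-alikes: they are no part of the job. Leave any blue look-alike of the cup_a alone.

How it is judged:
By the outcome, as a careful person would: the job done as asked, in the order asked, and still so for the second after the job is handed in, with the robot touching nothing.
Of cup_a, cup_b, cup_carton, bench_timer only 3 to 4 are there at a start; the rules pass over those that are not, and their reading is None.
At some moment in a run one of bench_timer may be knocked a few centimetres aside while the robot is not near it.
It also fails if it takes over 210 s, if anything falls off the work surface, if the arm or the gripper's body presses on something with over 40 N, if the wrist force passes 120 N, or if a joint passes its speed limit or range.

### The arm

A 6-joint arm with a two-finger parallel gripper is mounted at the origin on a cart in front of the work surface, level with it; the furniture and walls round the work are solid. World frame = base frame: x ahead of the robot, y to its left, z up, the work surface at z = 0. Lengths are in m, angles in rad, forces in N, time in s.
With the tool pointing down it reaches from about 0.35 to 0.975 m from the base axis. Payload 4.9 kg.
Tool frame: the origin (TCP) lies midway between the tips of the shut fingers; the grasp point (between the pads) lies behind it (manip.grasp_offset is the y of the grasp point in the tool frame, in m); y points along the fingers, z is the direction in which the jaws open and shut, and the axes are right-handed (so a half turn about y gives the same grasp; the last joint's range is limited). The gripper opens to 85 mm and grips with 20 to 120 N. Pads are 22 mm wide; open, the fingers measure 114 mm over their backs; the gripper's body (76 mm by 85 mm) begins 54 mm behind the grasp point. The pads swing forward as they close: fully open they stand 13 mm farther back than shut.
Start: joints at [-1.393, 0.053, 1.613, -0, 1.476, -0.119], TCP at [0.183, -0.598, 0.231] pointing down, gripper open.
Joint ranges: [-3.01, 3.01], [-1.01, 2.22], [0.06, 2.58], [-1.02, 4.17], [0.09, 2.62], [-3.14, 3.14]. Speed limits (rad/s): [2.57, 2.57, 3.14, 3.14, 3.14, 3.14].

### API

Orientations are given as a unit quaternion [w, x, y, z].
In Python, from plant import manip gives the robot as it stands. The module is installed in compiled form; this text tells all that it offers.
- The arm moves only by the shell command python3 -m jog 'ROWS'. ROWS is a JSON object of lists of equal length, an entry for each row: "offset": the shift along the world's x, y, z in units of 50 mm (1.0 is 50 mm), a list of three; "angular": the turn, a rotation vector about the world's x, y, z in units of 6 degrees (1.0 is 6 degrees), a list of three; "jaw": the finger opening in mm, from 0 to 85.4. In form: {"offset": [[tx, ty, tz], ...], "angular": [[ax, ay, az], ...], "jaw": [jaw, ...]}. A call has 1 to 12 rows; each row shifts and turns the commanded pose from where the row before left it; what a row does not reach is not made up. A row lasts 1/10 s, in which the tool goes at most 50 mm and 8.59 degrees, less where a joint would pass 70% of its speed; a pose out of reach is approached as far as the arm can. A call is refused whole if a number of a shift passes 1 or a number of a turn 1, either way. A call with a gripper value outside its range is refused whole. The fingers move at their own pace and stop on an object; the grip force is fixed at half the most. Time passes only in rows, so rows that do not move let the fingers close. It gives the time, the measured TCP pose, the force and the opening at its end, in the units of the state.
- manip.state(): the state, without advancing time (a new reading comes with each control period).
- manip.grab_frame(name): name is "side" or "top"; returns the picture (384x512x3 uint8, blue, green, red); there is no depth.
- manip.camera_model(name): a dict with "fx", "fy", "cx", "cy" (pixels), "rvec" (rotation vector, rad) and "tvec" (3), from world to camera coordinates, as OpenCV has them. Camera axes: x right, y down, z forward; pixel columns grow to the right and rows downward; lengths in m; the calibration is good to about 2 mm. A picture is of the moment at which its call begins. camera_model takes no time and is no camera call.
- manip.job_done(): hands the job in, once; it reports no verdict.
The state is a dict: "time": time; "joint_pos": joint angles; "joint_vel": joint speeds; "joint_efforts": joint torques, N m; "tool_pos": TCP position; "tool_rot": TCP orientation; "contact_force": force on the tool from outside, world axes, zero at the start; "ft_torque": the same for the moment, N m; "gripper_width": opening from 0.0 (shut) to 1.0 (fully open).
Only numpy, scipy, OpenCV 4.12 (cv2) and the standard library are available. Lean on these libraries where they do the work, as an engineer would, in place of code of your own. Each camera call takes 0.05 s, during which the arm holds its last target.

## Working session

There is one attempt and no reset: what is moved stays moved. The work goes in short steps, Python scripts to look and compute and a shell command to move; the robot and the scene stay as the last step left them, time stands still between calls to the robot, and variables do not carry over. Pictures are saved under pics/ and viewed, and the job is handed in when it is done.

```bash
mkdir -p pics; ls
python3 - <<'E'
from plant import manip
import cv2
for n in("side","top"):
    im=manip.grab_frame(n); cv2.imwrite(f"pics/{n}0.png",im)
    print(n,manip.camera_model(n))
print(manip.state()); print(manip.grasp_offset)
E
```

```text
pics
side {'fx': 427.7505689649722, 'fy': 427.7505689649722, 'cx': 256.59977688813245, 'cy': 193.08687146711972, 'rvec': array([ 1.9074142 , -0.26438103,  0.21131519]), 'tvec': array([-0.57978719,  0.13942599,  1.4294927 ])}
top {'fx': 416.38754400410096, 'fy': 416.38754400410096, 'cx': 252.26915044817886, 'cy': 193.50540812044164, 'rvec': array([ 2.12269777, -2.13446676,  0.19293463]), 'tvec': array([-0.009095  ,  0.57689624,  1.36314011])}
{'time': 0.1, 'joint_pos': array([-1.39299543e+00,  5.33252042e-02,  1.61414466e+00,  7.32067061e-06,
        1.47600439e+00, -1.19028201e-01]), 'joint_vel': array([ 0.00116561, -0.00139156, -0.00396674,  0.00094604,  0.00018127,
        0.00114663]), 'joint_efforts': array([ 1.64287976e-03, -3.94901955e+01, -3.71362066e+01,  2.95988480e-05,
        3.92277871e-03, -1.71241265e-05]), 'tool_pos': array([ 0.18269175, -0.59711783,  0.23017184]), 'tool_rot': array([ 0.10454283, -0.10457677,  0.69999815, -0.69866808]), 'contact_force': array([ 0.41096594,  0.57793172, -0.79168442]), 'ft_torque': array([ 0.04224265, -0.0061807 , -0.03923953]), 'gripper_width': 1.0004236091535987}
-0.0187
```

View pics/side0.png

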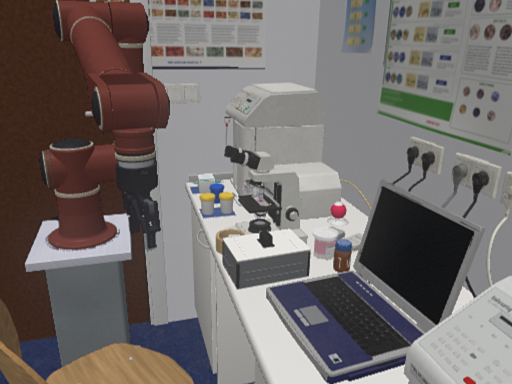

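View pics/top0.png

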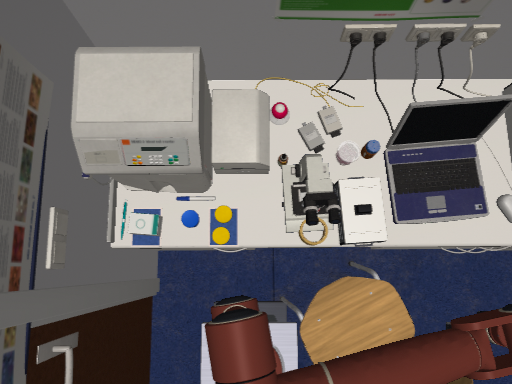

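```bash
cat > h.py <<'E'
import numpy as np, cv2
from plant import manip
from scipy.spatial.transform import Rotation as R
C={n:manip.camera_model(n) for n in("side","top")}
def K(c): return np.array([[c['fx'],0,c['cx']],[0,c['fy'],c['cy']],[0,0,1.]])
def ray(n,u,v):
    c=C[n];M=cv2.Rodrigues(c['rvec'])[0];o=-M.T@c['tvec']
    return o,M.T@np.array([(u-c['cx'])/c['fx'],(v-c['cy'])/c['fy'],1])
def at(n,u,v,z):
    o,d=ray(n,u,v); return np.round(o+d*(z-o[2])/d[2],4)
def proj(n,p):
    c=C[n];return np.round(cv2.projectPoints(np.array(p,float).reshape(-1,3),c['rvec'],c['tvec'],K(c),None)[0].reshape(-1,2),1)
def crop(n,u0,v0,u1,v1,s,f,im=None):
    im=manip.grab_frame(n) if im is None else im
    o=cv2.resize(im[v0:v1,u0:u1],None,fx=s,fy=s,interpolation=cv2.INTER_CUBIC)
    for u in range((u0+9)//10*10,u1,10):
        cv2.line(o,((u-u0)*s,0),((u-u0)*s,5 if u%50 else 14),(0,0,255),1)
        if u%20==0: cv2.putText(o,str(u),((u-u0)*s+2,22),0,.35,(0,0,255),1)
    for v in range((v0+9)//10*10,v1,10):
        cv2.line(o,(0,(v-v0)*s),(5,(v-v0)*s),(0,0,255),1)
        if v%20==0: cv2.putText(o,str(v),(7,(v-v0)*s+4),0,.35,(0,0,255),1)
    cv2.imwrite("pics/"+f,o)
def tool():
    s=manip.state();q=s['tool_rot'];r=R.from_quat([q[1],q[2],q[3],q[0]]).as_matrix()
    g=s['tool_pos']+r[:,1]*manip.grasp_offset
    print("t %.2f tcp %s grasp %s w %.3f F %s"%(s['time'],s['tool_pos'].round(4),g.round(4),s['gripper_width'],s['contact_force'].round(1)))
    print("y",r[:,1].round(3),"z",r[:,2].round(3),"yaw z deg",np.degrees(np.arctan2(r[1,2],r[0,2])).round(1),"j",s['joint_pos'].round(2))
E
python3 - <<'E'
from h import *
t=cv2.imread("pics/top0.png");s=cv2.imread("pics/side0.png")
crop("top",110,170,250,260,5,"t1.png",t); crop("top",270,140,400,255,5,"t2.png",t)
crop("side",180,160,350,290,4,"s1.png",s); tool()
E
```

```text
t 0.10 tcp [ 0.1827 -0.5971  0.2302] grasp [ 0.1827 -0.5972  0.2489] w 1.000 F [ 0.4  0.6 -0.8]
y [-0.     0.002 -1.   ] z [ 0.292 -0.956 -0.002] yaw z deg -73.0 j [-1.39  0.05  1.61  0.    1.48 -0.12]
```

View pics/t1.png

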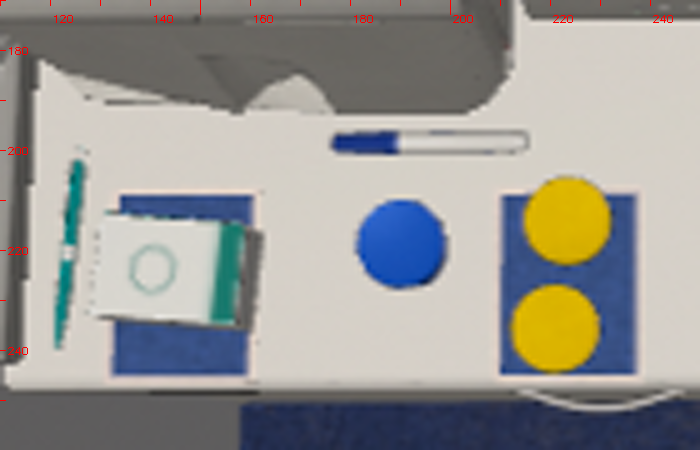

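View pics/t2.png

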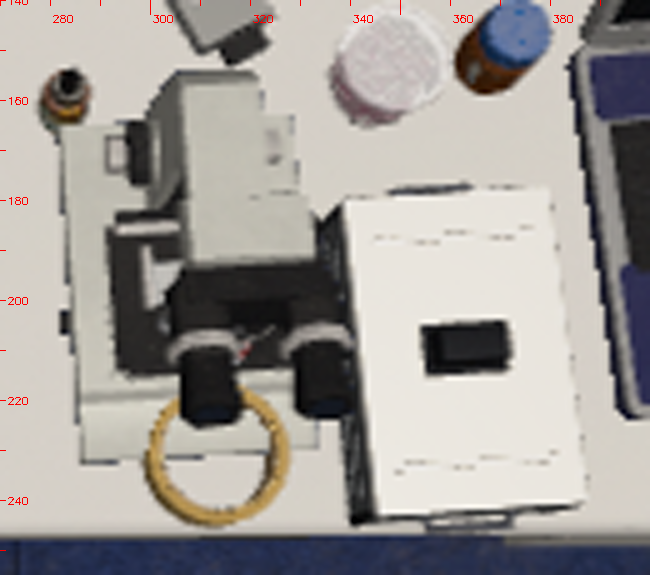

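View pics/s1.png

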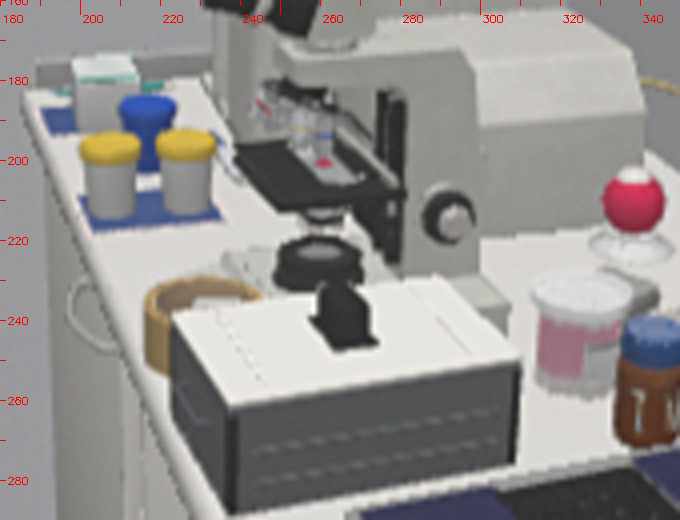

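```bash
python3 - <<'E'
from h import *
for u,v in((223.4,214.2),(221,235.6)): print(at("top",u,v,.07))
for u,v in((190,219)): pass
E
python3 - <<'E'
from h import *
t=cv2.imread("pics/top0.png");s=cv2.imread("pics/side0.png")
for u,v in((223.4,214.2),(221,235.6)): print("cup",at("top",u,v,.07))
print("blue",at("top",190,219,.07))
print("carton58",[at("top",110+a/5,170+b/5,.058) for a,b in((107,213),(243,224),(237,325),(97,315))])
# lid top corners z=.088 : crop t2
L=[(340,201),(552,188),(585,505),(375,516)]
P=[at("top",270+a/5,140+b/5,.088) for a,b in L];print("lid",P,np.mean(P,0))
Kn=[(421,325),(507,320),(510,370),(427,374)]
P=[at("top",270+a/5,140+b/5,.118) for a,b in Kn];print("knob",P,np.mean(P,0))
print("tape",at("top",270+217/5,140+457/5,.048))
print("jar",at("top",270+392/5,140+50/5,.08))
crop("side",185,165,245,225,10,"s2.png",s)
crop("side",210,220,330,300,6,"s3.png",s)
crop("top",115,195,165,250,10,"t3.png",t)
E
```

```text
[0.5042 0.0841 0.07  ]
[0.4332 0.0915 0.07  ]
cup [0.5042 0.0841 0.07  ]
cup [0.4332 0.0915 0.07  ]
blue [0.4887 0.1947 0.07  ]
carton58 [array([0.5128, 0.3934, 0.058 ]), array([0.5049, 0.302 , 0.058 ]), array([0.4373, 0.3037, 0.058 ]), array([0.4445, 0.3969, 0.058 ])]
lid [array([ 0.6138, -0.2979,  0.088 ]), array([ 0.6219, -0.4397,  0.088 ]), array([ 0.4113, -0.4484,  0.088 ]), array([ 0.405 , -0.3118,  0.088 ])] [ 0.513   -0.37445  0.088  ]
knob [array([ 0.5255, -0.3403,  0.118 ]), array([ 0.5284, -0.3959,  0.118 ]), array([ 0.4959, -0.396 ,  0.118 ]), array([ 0.4937, -0.3426,  0.118 ])] [ 0.510875 -0.3687    0.118   ]
tape [ 0.4473 -0.2165  0.048 ]
jar [ 0.72   -0.3394  0.08  ]Traceback (most recent call last):
  File "<stdin>", line 3, in <module>
TypeError: cannot unpack non-iterable int object
```

View pics/s2.png

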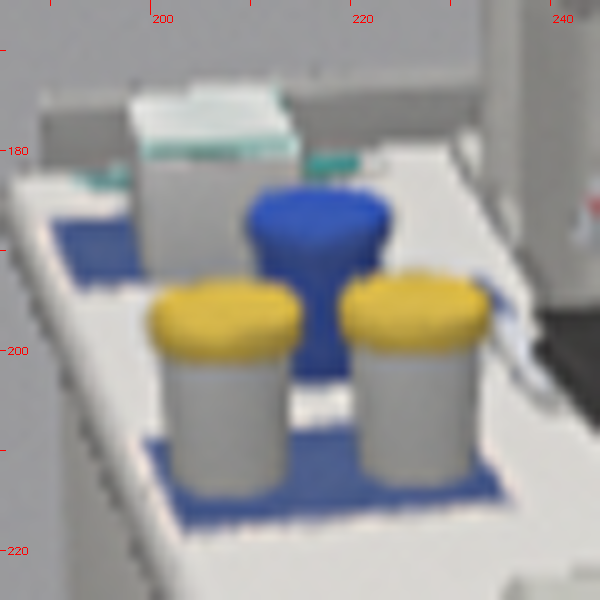

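View pics/s3.png

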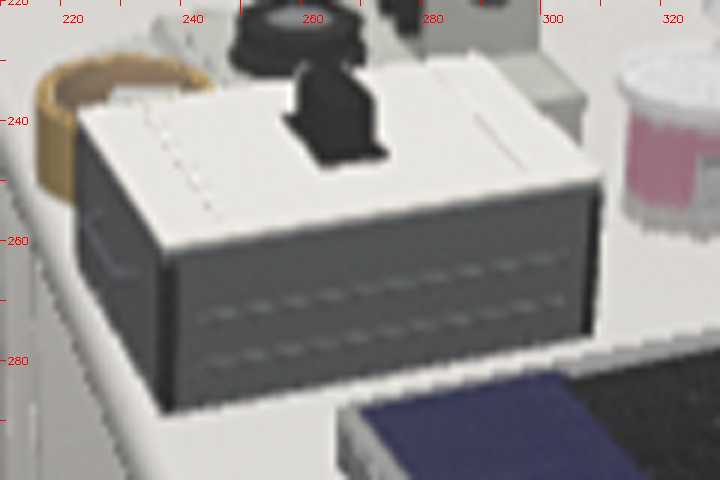

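View pics/t3.png

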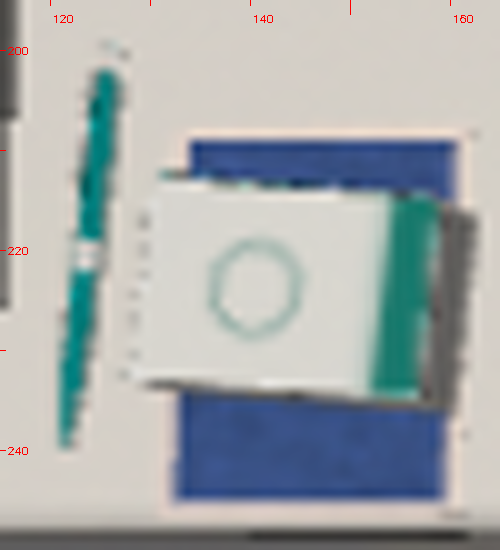

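Run:
```python
from h import *
P=[(x,y,z) for z in(0,.058,.076) for x,y in((.439,.302),(.505,.300))]
print(proj("side",P))
print("carton c",proj("top",[(.475,.35,.058)]))
# case fits from side: lower edge corners crop s3
for a,b in((165,412),(592,335)): print("case bottom",at("side",210+a/6,220+b/6,0.))
for a,b in((165,250),(600,181),(470,52),(80,112)): print("lid top side",at("side",210+a/6,220+b/6,.088))
for n in C:
  print(n,[float(x) for x in ray(n,0,0)[0].round(3)])
```

```text
[[199.1 193.9]
 [214.5 192.8]
 [198.7 181. ]
 [214.2 180. ]
 [198.6 176.9]
 [214.2 175.9]]
carton c [[143.9 223.8]]
case bottom [ 0.4187 -0.4483  0.    ]
case bottom [ 0.629  -0.4362  0.    ]
lid top side [ 0.4156 -0.4597  0.088 ]
lid top side [ 0.6222 -0.4479  0.088 ]
lid top side [ 0.6139 -0.302   0.088 ]
lid top side [ 0.4089 -0.3201  0.088 ]
side [0.176, -1.404, 0.631]
top [0.325, -0.009, 1.444]
```

```bash
python3 -m jog '{"offset":[[0.55,0.37,0.12],[0.55,0.37,0.12],[0.55,0.37,0.12],[0.55,0.37,0.12],[0.55,0.37,0.12],[0.55,0.37,0.12],[0.55,0.37,0.12],[0.55,0.37,0.12],[0.55,0.37,0.12],[0.55,0.37,0.12],[0.55,0.37,0.12],[0.55,0.37,0.12]],"angular":[[0,0,1],[0,0,1],[0,0,1],[0,0,1],[0,0,1],[0,0,1],[0,0,1],[0,0,1],[0,0,1],[0,0,1],[0,0,1],[0,0,1]],"jaw":[85,85,85,85,85,85,85,85,85,85,85,85]}'
python3 - <<'E'
from h import *
tool()
t=cv2.imread("pics/top0.png")
g=cv2.cvtColor(t,cv2.COLOR_BGR2GRAY)
for th in(215,220,225,230):
    m=(t.min(2)>th).astype(np.uint8);m[:, :335]=0;m[:,395:]=0;m[:170]=0;m[250:]=0
    c=max(cv2.findContours(m,cv2.RETR_EXTERNAL,cv2.CHAIN_APPROX_NONE)[0],key=cv2.contourArea)
    print(th,cv2.minAreaRect(c),cv2.contourArea(c))
E
```

```text
time: 1.3
tool_pos: [0.5136, -0.3746, 0.3029]
tool_rot: [0.497, -0.497, 0.504, -0.503]
contact_force: [-0.1, -0.0, -0.3]
gripper_width: 0.993
t 1.30 tcp [ 0.5136 -0.3746  0.3029] grasp [ 0.5137 -0.3746  0.3216] w 0.993 F [-0.1 -0.  -0.3]
y [-0.001  0.001 -1.   ] z [ 1.    -0.013 -0.001] yaw z deg -0.7 j [-0.75  0.05  1.5  -0.    1.59 -0.73]
215 ((362.7654724121094, 209.81085205078125), (64.34600830078125, 41.263832092285156), 83.8844985961914) 2466.5
220 ((362.6951599121094, 209.75608825683594), (64.38158416748047, 40.97010040283203), 83.6598129272461) 2118.0
225 ((348.70001220703125, 241.89999389648438), (6.324554920196533, 1.8973664045333862), 18.434947967529297) 0.5
230 ((354.0, 233.0), (0.0, 0.0), 0.0) 0.0
```

Run:
```python
from h import *
t=cv2.imread("pics/top0.png")
m=(t.min(2)>212).astype(np.uint8);m[:, :335]=0;m[:,395:]=0;m[:170]=0;m[250:]=0
c=max(cv2.findContours(m,cv2.RETR_EXTERNAL,cv2.CHAIN_APPROX_NONE)[0],key=cv2.contourArea)[:,0]
P=np.array([at("top",u+.0,v+.0,.088)[:2] for u,v in c.astype(float)])*1000
r=cv2.minAreaRect(P.astype(np.float32));print(r)
# sides
s=cv2.imread("pics/side0.png")
m=(s.min(2)>205).astype(np.uint8);m[:, :215]=0;m[:,315:]=0;m[:225]=0;m[265:]=0
c=max(cv2.findContours(m,cv2.RETR_EXTERNAL,cv2.CHAIN_APPROX_NONE)[0],key=cv2.contourArea)[:,0]
P=np.array([at("side",u+.0,v+.0,.088)[:2] for u,v in c.astype(float)])*1000
print(cv2.minAreaRect(P.astype(np.float32)))
v=t.copy()
def rect(cx,cy,a,z,l=.212,w=.138):
    a=np.radians(a);M=np.array([[np.cos(a),-np.sin(a)],[np.sin(a),np.cos(a)]])
    q=np.array([[l,w],[l,-w],[-l,-w],[-l,w]])/2@M.T+[cx,cy]
    return [(x,y,z) for x,y in q]
for n,im in(("top",t),("side",s)):
  S=5
  x0,y0,x1,y1=(330,170,400,250) if n=="top" else (210,220,320,300)
  o=cv2.resize(im[y0:y1,x0:x1],None,fx=S,fy=S,interpolation=cv2.INTER_CUBIC)
  for z in(.088,0):
    q=(proj(n,rect(.5145,-.376,2.5,z))-[x0,y0]+.5)*S
    cv2.polylines(o,[q.astype(int)],True,(0,0,255) if z else (0,200,0),1)
  cv2.imwrite(f"pics/ov_{n}.png",o)
```

```text
((515.4585571289062, -374.4615478515625), (209.1902313232422, 135.75743103027344), 3.701472520828247)
((534.49755859375, -364.29876708984375), (246.33792114257812, 261.7125549316406), 69.0018539428711)
```

View pics/ov_top.png

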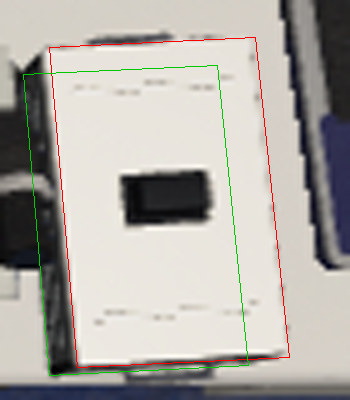

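View pics/ov_side.png

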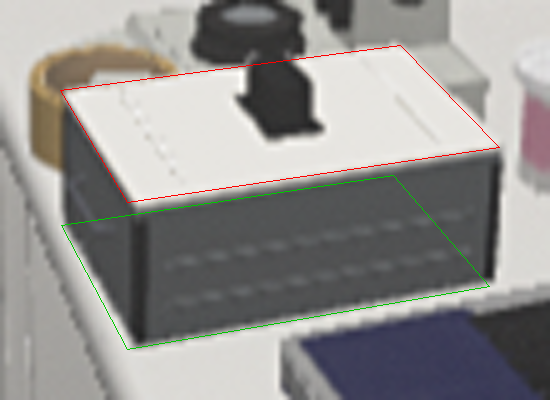

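Run:
```python
from h import *
for z in(.15,.2,.24,.28): print(at("top",340,218,z),at("top",333,185,z))
t=cv2.imread("pics/top0.png")
crop("side",200,130,330,260,5,"s4.png")
crop("top",180,140,420,300,3,"t4.png")
```

```text
[ 0.4798 -0.2858  0.15  ] [ 0.5851 -0.2682  0.15  ]
[ 0.4738 -0.2752  0.2   ] [ 0.575  -0.2582  0.2   ]
[ 0.469  -0.2666  0.24  ] [ 0.567  -0.2502  0.24  ]
[ 0.4642 -0.258   0.28  ] [ 0.559  -0.2421  0.28  ]
```

View pics/s4.png

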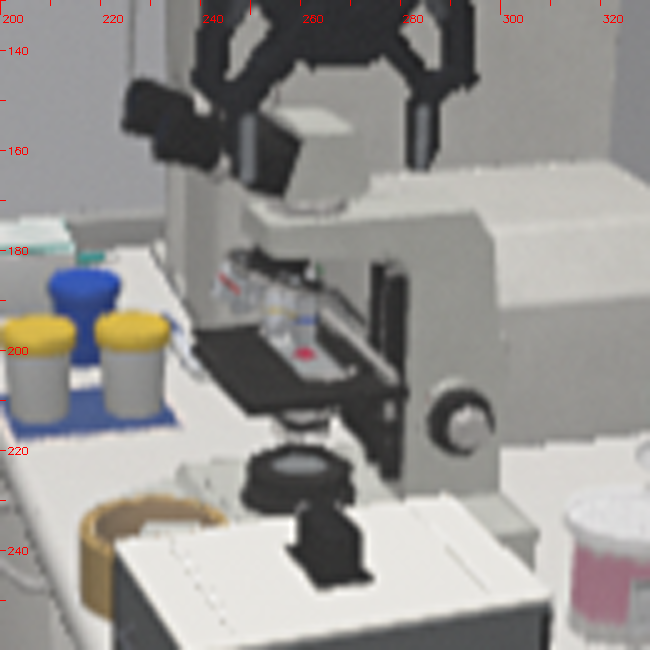

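View pics/t4.png

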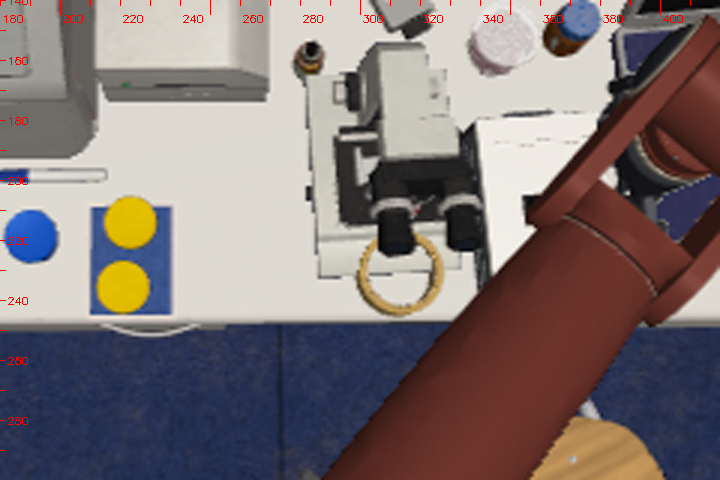

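```bash
python3 -m jog '{"offset":[[0.02,-0.03,-0.7],[0,0,-0.7],[0,0,-0.7],[0,0,-0.7],[0,0,-0.7],[0,0,-0.4],[0,0,-0.2],[0,0,-0.05],[0,0,0],[0,0,0]],"angular":[[0,0,0.65],[0,0,0],[0,0,0],[0,0,0],[0,0,0],[0,0,0],[0,0,0],[0,0,0],[0,0,0],[0,0,0]],"jaw":[60,60,60,60,60,60,60,60,60,60]}'
python3 - <<'E'
from h import *
tool()
crop("side",190,140,330,300,4,"s5.png")
E
```

```text
time: 2.4
tool_pos: [0.5146, -0.3781, 0.0977]
tool_rot: [-0.512, 0.512, -0.486, 0.488]
contact_force: [-0.2, 0.3, -0.1]
gripper_width: 0.701
t 2.40 tcp [ 0.5146 -0.3781  0.0977] grasp [ 0.5145 -0.3781  0.1164] w 0.701 F [-0.2  0.3 -0.1]
y [ 0.002 -0.002 -1.   ] z [0.999 0.05  0.002] yaw z deg 2.9 j [-0.75  0.2   1.69 -0.    1.25 -0.8 ]
```

View pics/s5.png

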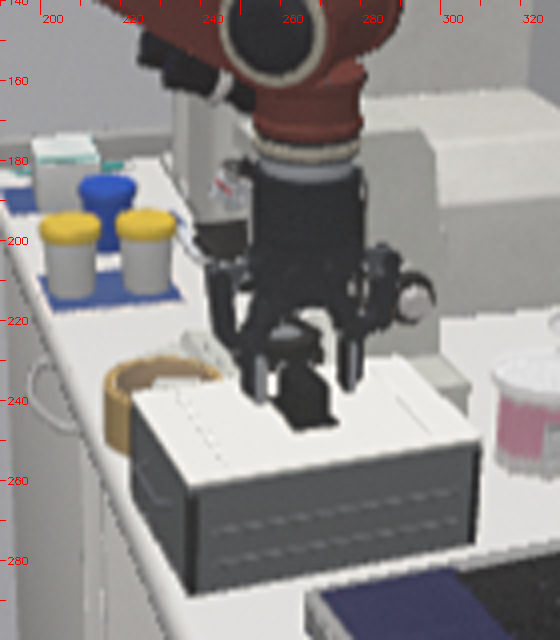

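```bash
python3 -m jog '{"offset":[[0,0.02,-0.06],[0,0,0],[0,0,0],[0,0,0],[0,0,0],[0,0,0],[0,0,0],[0,0,0],[0,0,0],[0,0,0],[0,0,0],[0,0,0]],"angular":[[0,0,0],[0,0,0],[0,0,0],[0,0,0],[0,0,0],[0,0,0],[0,0,0],[0,0,0],[0,0,0],[0,0,0],[0,0,0],[0,0,0]],"jaw":[40,30,15,10,10,10,10,10,10,10,10,10]}'
python3 - <<'E'
from h import *
tool()
crop("side",190,140,330,300,4,"s6.png")
E
```

```text
time: 3.65
tool_pos: [0.5147, -0.3762, 0.0934]
tool_rot: [0.513, -0.512, 0.486, -0.488]
contact_force: [5.5, 1.0, 2.4]
gripper_width: 0.271
t 3.65 tcp [ 0.5147 -0.3762  0.0934] grasp [ 0.5147 -0.3762  0.1121] w 0.271 F [5.5 1.  2.4]
y [ 0.002 -0.    -1.   ] z [0.999 0.051 0.002] yaw z deg 2.9 j [-0.75  0.2   1.69  0.    1.25 -0.8 ]
```

View pics/s6.png

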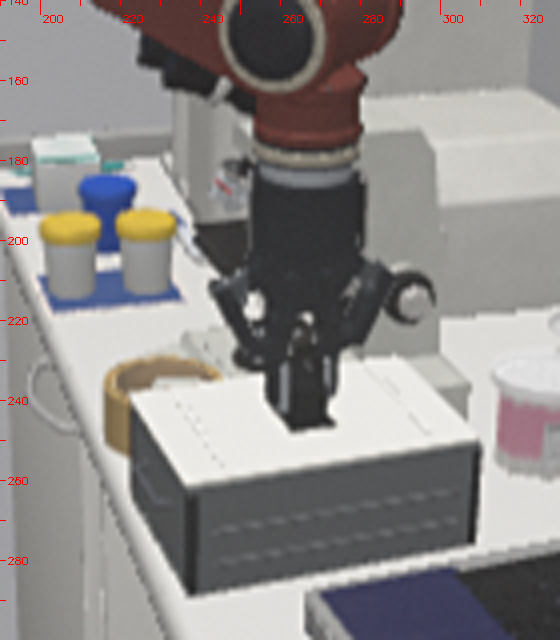

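```bash
python3 -m jog '{"offset":[[0,0,0.1],[0,0,0.2],[0,0,0.3],[0,0,0.3],[0,0,0.3],[0,0,0.3],[0,0,0],[0,0,0]],"angular":[[0,0,0],[0,0,0],[0,0,0],[0,0,0],[0,0,0],[0,0,0],[0,0,0],[0,0,0]],"jaw":[10,10,10,10,10,10,10,10]}'
python3 - <<'E'
from h import *
tool()
crop("side",190,140,330,300,4,"s7.png")
E
```

```text
time: 4.5
tool_pos: [0.5139, -0.3764, 0.1685]
tool_rot: [-0.512, 0.513, -0.487, 0.488]
contact_force: [-0.1, 0.5, -3.0]
gripper_width: 0.266
t 4.50 tcp [ 0.5139 -0.3764  0.1685] grasp [ 0.5139 -0.3764  0.1872] w 0.266 F [-0.1  0.5 -3. ]
y [ 0.001 -0.001 -1.   ] z [0.999 0.051 0.001] yaw z deg 2.9 j [-0.75  0.12  1.64 -0.    1.37 -0.8 ]
```

View pics/s7.png

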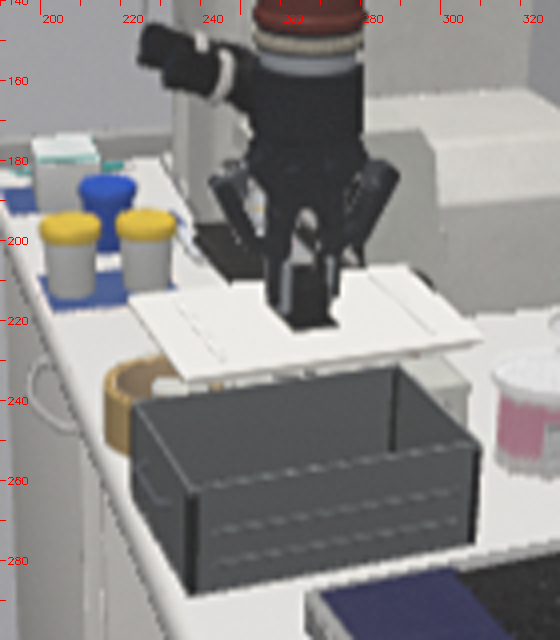

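```bash
python3 -m jog '{"offset":[[0,0,0.8],[0,0,0.8],[0,0,0.8],[0,0,0.8],[0,0.3,0],[0,0.7,0],[0,0.7,0],[0,0.7,0],[0,0.7,0],[0,0.7,0],[0.06,0.7,0],[0.06,0.7,0]],"angular":[[0,0,0],[0,0,0],[0,0,0],[0,0,0],[0,0,0],[0,0,0],[0,0,0],[0,0,0],[0,0,0],[0,0,0],[0,0,0],[0,0,0]],"jaw":[10,10,10,10,10,10,10,10,10,10,10,10]}'; python3 -m jog '{"offset":[[0,0.7,0],[0,0.4,0],[0,0.2,0],[0,0.1,0],[0,0,0],[0,0,0]],"angular":[[0,0,0],[0,0,0],[0,0,0],[0,0,0],[0,0,0],[0,0,0]],"jaw":[10,10,10,10,10,10]}'
python3 - <<'E'
from h import *
tool()
crop("side",150,60,330,240,3,"s8.png")
crop("top",180,130,420,270,3,"t8.png")
E
```

```text
time: 5.75
tool_pos: [0.5188, -0.1142, 0.3253]
tool_rot: [-0.512, 0.513, -0.488, 0.486]
contact_force: [-0.4, -0.4, -1.6]
gripper_width: 0.266
time: 6.35
tool_pos: [0.5197, -0.0469, 0.3274]
tool_rot: [-0.512, 0.513, -0.488, 0.487]
contact_force: [-0.2, -0.1, -1.9]
gripper_width: 0.27
t 6.35 tcp [ 0.5197 -0.0469  0.3274] grasp [ 0.5197 -0.0469  0.3461] w 0.270 F [-0.2 -0.1 -1.9]
y [-0.001 -0.    -1.   ] z [ 0.999  0.05  -0.001] yaw z deg 2.8 j [-0.23 -0.23  1.72 -0.    1.65 -0.28]
```

View pics/s8.png

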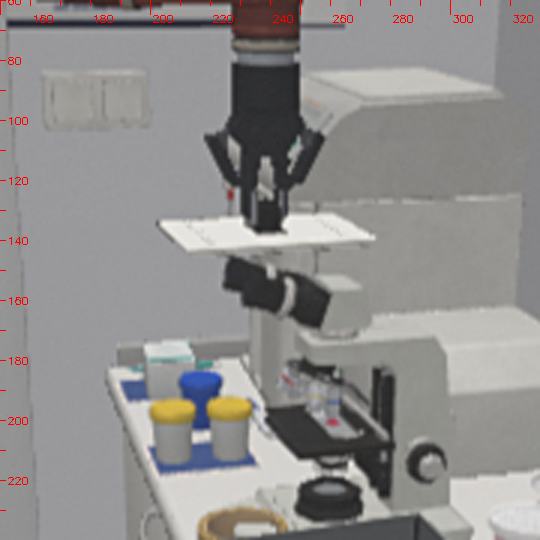

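View pics/t8.png

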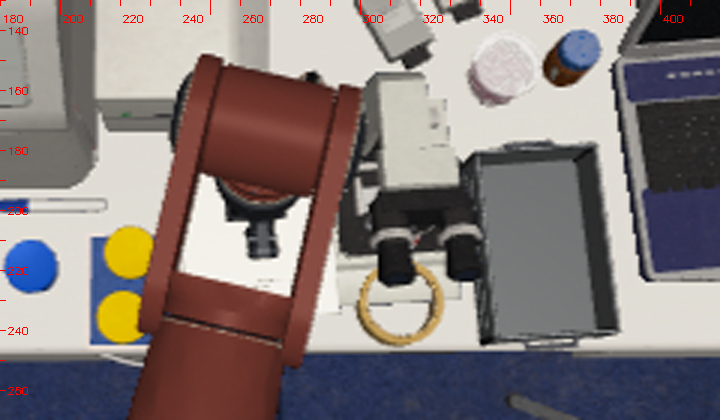

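```bash
python3 -m jog '{"offset":[[0,0.04,-0.8],[0,0,-0.8],[0,0,-0.8],[0,0,-0.8],[0,0,-0.8],[0,0,-0.7],[0,0,-0.5],[0,0,-0.3],[0,0,0],[0,0,0]],"angular":[[0,0,0],[0,0,0],[0,0,0],[0,0,0],[0,0,0],[0,0,0],[0,0,0],[0,0,0],[0,0,0],[0,0,0]],"jaw":[10,10,10,10,10,10,10,10,10,10]}'
python3 - <<'E'
from h import *
tool()
crop("side",150,120,330,260,4,"s9.png")
E
```

```text
time: 7.45
tool_pos: [0.5207, -0.0447, 0.0539]
tool_rot: [0.513, -0.512, 0.487, -0.488]
contact_force: [-0.2, -0.6, -1.6]
gripper_width: 0.27
t 7.45 tcp [ 0.5207 -0.0447  0.0539] grasp [ 0.5207 -0.0447  0.0726] w 0.270 F [-0.2 -0.6 -1.6]
y [ 0.002 -0.    -1.   ] z [0.999 0.05  0.002] yaw z deg 2.9 j [-0.23 -0.01  1.99 -0.    1.16 -0.28]
```

View pics/s9.png

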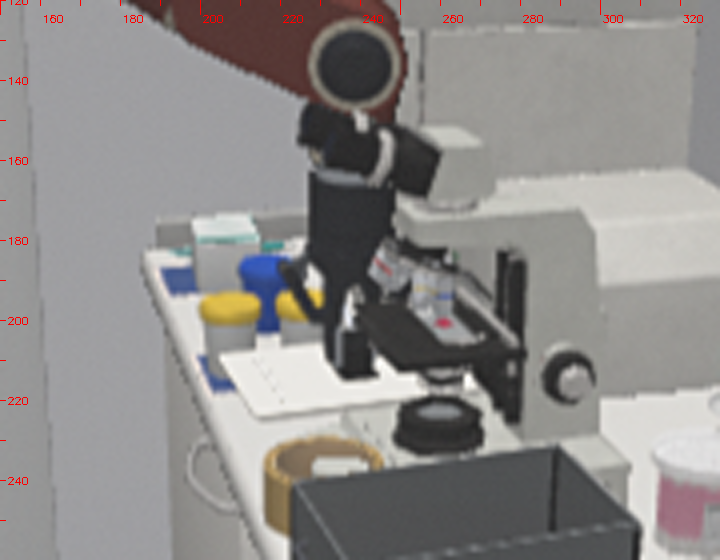

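```bash
python3 -m jog '{"offset":[[0,0,-0.3],[0,0,-0.2],[0,0,-0.1],[0,0,-0.06],[0,0,-0.04],[0,0,0],[0,0,0]],"angular":[[0,0,0],[0,0,0],[0,0,0],[0,0,0],[0,0,0],[0,0,0],[0,0,0]],"jaw":[10,10,10,10,10,10,10]}'
python3 - <<'E'
from h import *
tool()
E
```

```text
time: 8.2
tool_pos: [0.5201, -0.0442, 0.0181]
tool_rot: [0.513, -0.512, 0.487, -0.487]
contact_force: [-0.3, -0.6, -2.1]
gripper_width: 0.269
t 8.20 tcp [ 0.5201 -0.0442  0.0181] grasp [ 0.5201 -0.0442  0.0368] w 0.269 F [-0.3 -0.6 -2.1]
y [ 0.001 -0.    -1.   ] z [0.999 0.051 0.001] yaw z deg 2.9 j [-0.23  0.05  2.   -0.    1.09 -0.28]
```

```bash
python3 -m jog '{"offset":[[0,0,-0.02],[0,0,0],[0,0,0]],"angular":[[0,0,0],[0,0,0],[0,0,0]],"jaw":[10,10,10]}'
python3 - <<'E'
from h import *
tool()
E
```

```text
time: 8.5
tool_pos: [0.5203, -0.0443, 0.0174]
tool_rot: [0.513, -0.512, 0.487, -0.487]
contact_force: [-0.8, 0.9, 2.9]
gripper_width: 0.267
t 8.50 tcp [ 0.5203 -0.0443  0.0174] grasp [ 0.5202 -0.0443  0.0361] w 0.267 F [-0.8  0.9  2.9]
y [ 0.001 -0.    -1.   ] z [0.999 0.051 0.001] yaw z deg 2.9 j [-0.23  0.05  2.   -0.    1.09 -0.28]
```

```bash
python3 -m jog '{"offset":[[0,0,0],[0,0,0],[0,0,0],[0,0,0.1],[0,0,0.3],[0,0,0.8],[0,0,0.8],[0,0,0.8],[0,0,0.8],[0,0,0.8],[0,0,0.8]],"angular":[[0,0,0],[0,0,0],[0,0,0],[0,0,0],[0,0,0],[0,0,0],[0,0,0],[0,0,0],[0,0,0],[0,0,0],[0,0,0]],"jaw":[50,60,60,60,60,60,60,60,60,60,60]}'
python3 - <<'E'
from h import *
tool()
for z in(.45,.5,.55,.6): print(z,at("top",247,149,z),at("top",300,160,z))
im=manip.grab_frame("top")
crop("top",110,130,420,270,2,"t10.png",im)
def rect(cx,cy,a,z,l,w):
    a=np.radians(a);M=np.array([[np.cos(a),-np.sin(a)],[np.sin(a),np.cos(a)]])
    q=np.array([[l,w],[l,-w],[-l,-w],[-l,w]])/2@M.T+[cx,cy]
    return [(x,y,z) for x,y in q]
S=8;x0,y0,x1,y1=110,190,250,250
for n,(x0,y0,x1,y1) in (("top",(110,190,190,250)),("side",(185,165,245,225))):
  im=manip.grab_frame(n)
  o=cv2.resize(im[y0:y1,x0:x1],None,fx=S,fy=S,interpolation=cv2.INTER_CUBIC)
  for z in(.058,0):
    q=(proj(n,rect(.475,.352,-4.7,z,.068,.098))-[x0,y0]+.5)*S
    cv2.polylines(o,[q.astype(int)],True,(0,0,255) if z else (0,255,255),1)
  for c in ((.5042,.0841),(.4332,.0915)):
    for z,r in((.07,.029),(0,.022)):
      a=np.linspace(0,6.28,40);q=(proj(n,np.c_[c[0]+r*np.cos(a),c[1]+r*np.sin(a),0*a+z])-[x0,y0]+.5)*S
      cv2.polylines(o,[q.astype(int)],True,(0,0,255),1)
  cv2.imwrite(f"pics/ov2_{n}.png",o)
E
```

```text
time: 9.6
tool_pos: [0.5195, -0.0441, 0.2801]
tool_rot: [0.513, -0.512, 0.487, -0.488]
contact_force: [0.9, -0.8, -0.3]
gripper_width: 0.705
t 9.60 tcp [ 0.5195 -0.0441  0.2801] grasp [ 0.5195 -0.0441  0.2988] w 0.705 F [ 0.9 -0.8 -0.3]
y [ 0.002 -0.    -1.   ] z [0.999 0.051 0.002] yaw z deg 2.9 j [-0.23 -0.22  1.79 -0.    1.57 -0.28]
0.45 [0.6168 0.0011 0.45  ] [ 0.588  -0.1293  0.45  ]
0.5 [6.021e-01 6.000e-04 5.000e-01] [ 0.5748 -0.1233  0.5   ]
0.55 [5.874e-01 1.000e-04 5.500e-01] [ 0.5616 -0.1172  0.55  ]
0.6 [ 5.727e-01 -5.000e-04  6.000e-01] [ 0.5483 -0.1112  0.6   ]
```

View pics/t10.png

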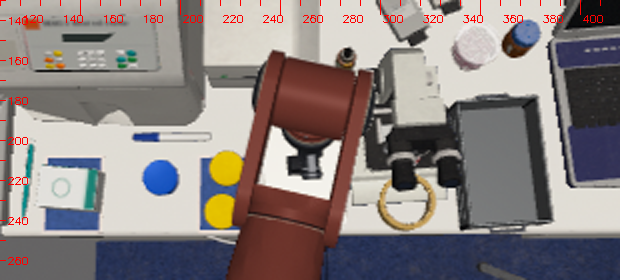

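View pics/ov2_top.png

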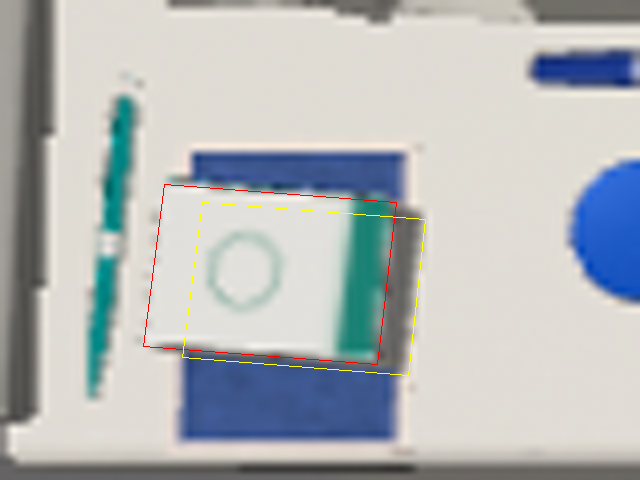

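View pics/ov2_side.png

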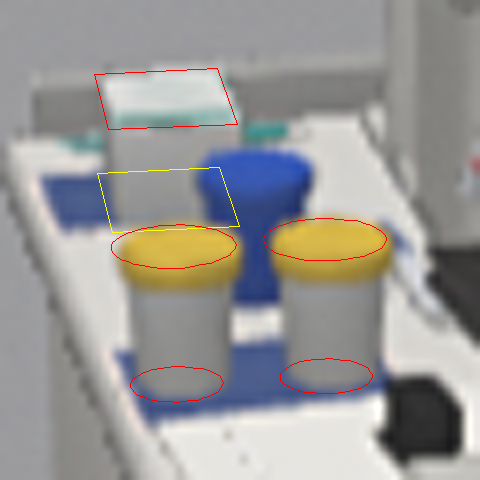

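Run:
```python
from h import *
def aty(n,u,v,y):
    o,d=ray(n,u,v); return np.round(o+d*(y-o[1])/d[1],3)
def atx(n,u,v,x):
    o,d=ray(n,u,v); return np.round(o+d*(x-o[0])/d[0],3)
print("wrist knuckle centre, edges",[aty("side",150+a/4,120+b/4,-.105) for a,b in((353,63),(310,63),(400,63),(405,30))])
t=cv2.imread("pics/top0.png")
crop("top",60,40,290,210,3,"an.png",t)
crop("side",200,70,350,200,4,"an2.png",cv2.imread("pics/side0.png"))
```

```text
wrist knuckle centre, edges [array([ 0.506, -0.105,  0.336]), array([ 0.472, -0.105,  0.338]), array([ 0.545, -0.105,  0.334]), array([ 0.549, -0.105,  0.361])]
```

View pics/an.png

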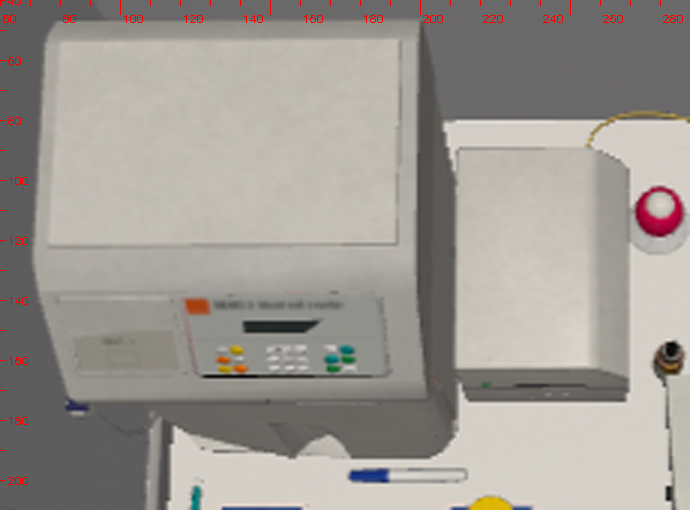

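View pics/an2.png

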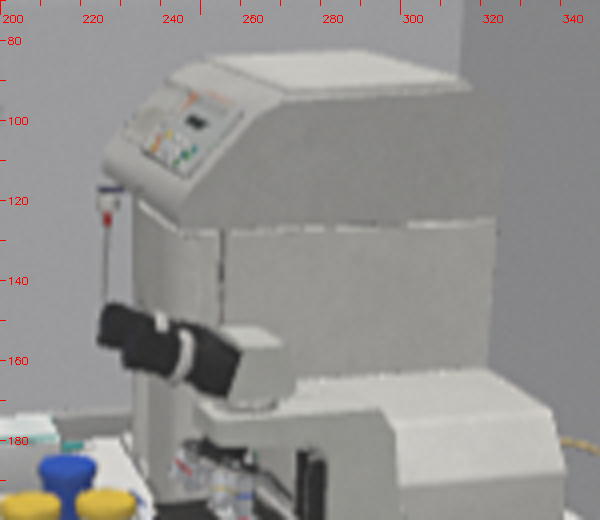

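```bash
python3 -m jog '{"offset":[[-0.07,0.66,0],[-0.07,0.66,0],[-0.07,0.66,0],[-0.07,0.66,0],[-0.07,0.66,0],[-0.07,0.66,0],[-0.07,0.66,0],[-0.07,0.66,0],[-0.07,0.66,0],[-0.07,0.66,0],[-0.07,0.66,0],[-0.07,0.66,0]],"angular":[[0,0,-0.11],[0,0,-0.11],[0,0,-0.11],[0,0,-0.11],[0,0,-0.11],[0,0,-0.11],[0,0,-0.11],[0,0,-0.11],[0,0,-0.11],[0,0,-0.1],[0,0,-0.1],[0,0,-0.1]],"jaw":[85,85,85,85,85,85,85,85,85,85,85,85]}';python3 -m jog '{"offset":[[0,0,-0.5],[0,0,-0.7],[0,0,-0.7],[0,0,-0.7],[0,0,-0.3],[0,0,0],[0,0,0]],"angular":[[0,0,0],[0,0,0],[0,0,0],[0,0,0],[0,0,0],[0,0,0],[0,0,0]],"jaw":[85,85,85,85,85,85,85]}'
python3 - <<'E'
from h import *
tool()
crop("side",150,80,290,230,4,"s11.png")
crop("top",80,130,280,270,3,"t11.png")
E
```

```text
time: 10.95
tool_pos: [0.4768, 0.3529, 0.2758]
tool_rot: [0.478, -0.479, 0.521, -0.521]
contact_force: [1.0, 0.3, 0.1]
gripper_width: 0.995
time: 11.65
tool_pos: [0.4783, 0.3521, 0.1329]
tool_rot: [-0.479, 0.478, -0.521, 0.521]
contact_force: [-0.1, -0.1, 0.4]
gripper_width: 0.993
t 11.65 tcp [0.4783 0.3521 0.1329] grasp [0.4783 0.3521 0.1516] w 0.993 F [-0.1 -0.1  0.4]
y [ 0.001  0.001 -1.   ] z [ 0.996 -0.084  0.001] yaw z deg -4.8 j [0.51 0.06 1.78 0.   1.31 0.59]
```

View pics/s11.png

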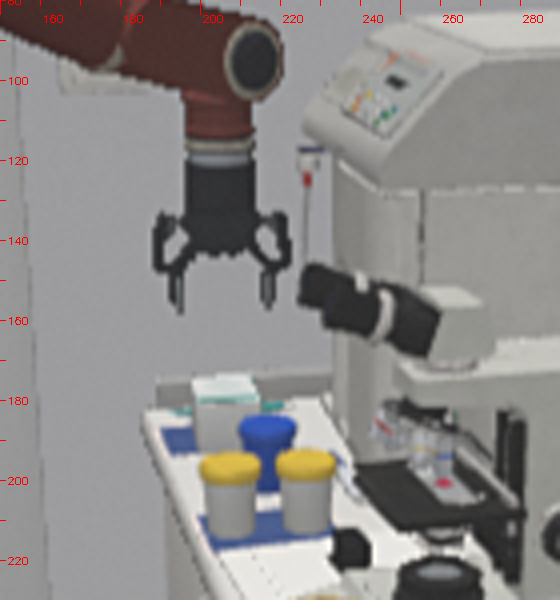

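View pics/t11.png

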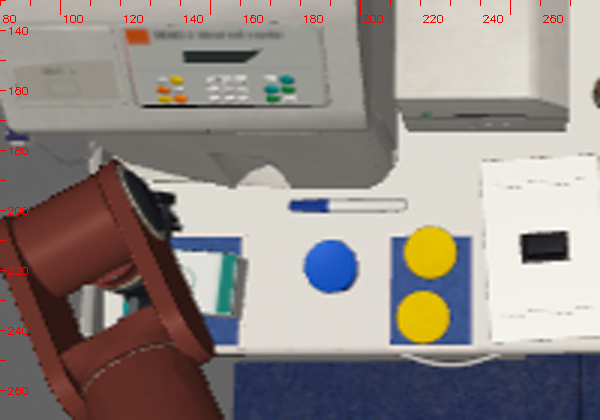

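```bash
python3 -m jog '{"offset":[[-0.03,-0.02,-0.4],[0,0,-0.4],[0,0,-0.4],[0,0,-0.3],[0,0,-0.2],[0,0,0],[0,0,0]],"angular":[[0,0,0],[0,0,0],[0,0,0],[0,0,0],[0,0,0],[0,0,0],[0,0,0]],"jaw":[85,85,85,85,85,85,85]}'
python3 - <<'E'
from h import *
tool()
crop("side",180,120,260,210,7,"s12.png")
E
```

```text
time: 12.45
tool_pos: [0.4769, 0.3512, 0.0477]
tool_rot: [-0.479, 0.478, -0.521, 0.521]
contact_force: [-0.6, -0.0, 0.8]
gripper_width: 0.993
t 12.45 tcp [0.4769 0.3512 0.0477] grasp [0.4769 0.3512 0.0664] w 0.993 F [-0.6 -0.   0.8]
y [ 0.001  0.001 -1.   ] z [ 0.996 -0.084  0.001] yaw z deg -4.8 j [ 0.51  0.16  1.83 -0.    1.16  0.59]
```

View pics/s12.png

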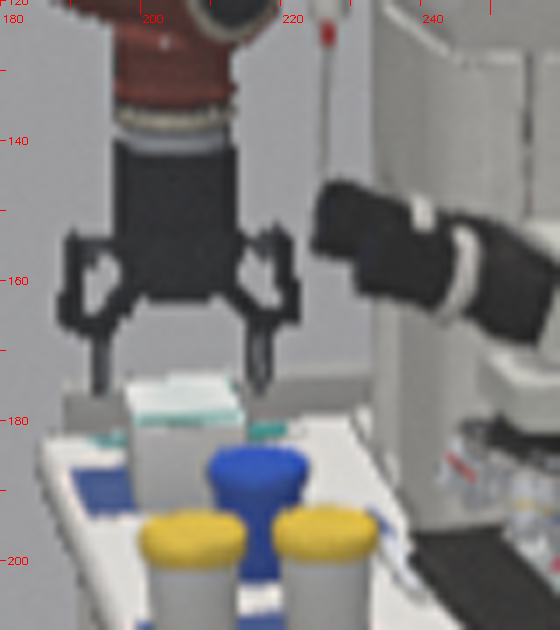

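```bash
python3 -m jog '{"offset":[[0,0,-0.3],[0,0,-0.2],[0,0,0],[0,0,0],[0,0,0],[0,0,0],[0,0,0],[0,0,0],[0,0,0]],"angular":[[0,0,0],[0,0,0],[0,0,0],[0,0,0],[0,0,0],[0,0,0],[0,0,0],[0,0,0],[0,0,0]],"jaw":[85,85,85,80,74,66,60,60,60]}'
python3 - <<'E'
from h import *
tool()
crop("side",180,120,260,210,7,"s13.png")
E
```

```text
time: 13.4
tool_pos: [0.4769, 0.3512, 0.0226]
tool_rot: [-0.479, 0.478, -0.521, 0.521]
contact_force: [1.4, 0.4, 3.4]
gripper_width: 0.784
t 13.40 tcp [0.4769 0.3512 0.0226] grasp [0.4769 0.3512 0.0413] w 0.784 F [1.4 0.4 3.4]
y [ 0.001  0.001 -1.   ] z [ 0.996 -0.084  0.001] yaw z deg -4.8 j [0.51 0.19 1.83 0.   1.11 0.59]
```

View pics/s13.png

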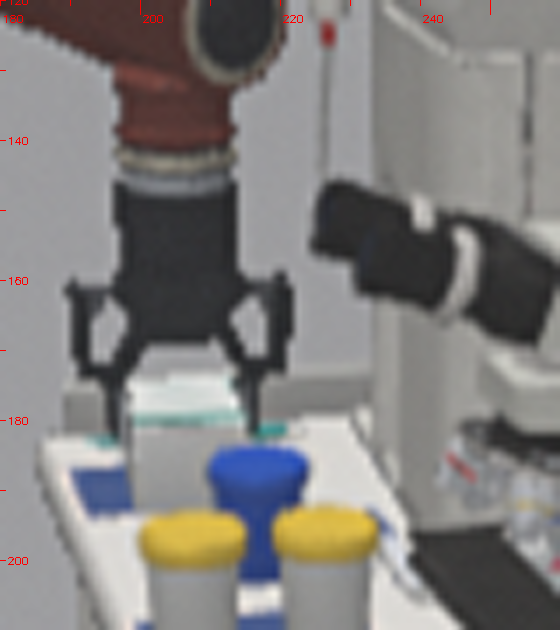

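```bash
python3 -m jog '{"offset":[[0,0,0.1],[0,0,0.3],[0,0,0.7],[0,0,0.8],[0,0,0.8],[0,0,0.8],[0,0,0.8],[0,0,0.8],[0,0,0.8],[0,0,0]],"angular":[[0,0,0],[0,0,0],[0,0,0],[0,0,0],[0,0,0],[0,0,0],[0,0,0],[0,0,0],[0,0,0],[0,0,0]],"jaw":[60,60,60,60,60,60,60,60,60,60]}'
python3 - <<'E'
from h import *
tool()
def rect(cx,cy,a,z,l,w):
    a=np.radians(a);M=np.array([[np.cos(a),-np.sin(a)],[np.sin(a),np.cos(a)]])
    q=np.array([[l,w],[l,-w],[-l,-w],[-l,w]])/2@M.T+[cx,cy]
    return [(x,y,z) for x,y in q]
S=7
for n,(x0,y0,x1,y1) in (("top",(325,170,400,250)),("side",(210,220,320,300))):
  im=manip.grab_frame(n)
  o=cv2.resize(im[y0:y1,x0:x1],None,fx=S,fy=S,interpolation=cv2.INTER_CUBIC)
  for z,l,w,col in((.082,.204,.130,(0,0,255)),(.082,.212,.138,(0,255,0)),(0.004,.204,.130,(0,255,255))):
    q=(proj(n,rect(.516,-.3765,3.2,z,l,w))-[x0,y0]+.5)*S
    cv2.polylines(o,[q.astype(int)],True,col,1)
  cv2.imwrite(f"pics/ov3_{n}.png",o)
E
```

```text
time: 14.45
tool_pos: [0.4782, 0.352, 0.3261]
tool_rot: [-0.483, 0.474, -0.52, 0.522]
contact_force: [-0.1, 0.4, -0.0]
gripper_width: 0.785
t 14.45 tcp [0.4782 0.352  0.3261] grasp [0.478  0.3519 0.3448] w 0.785 F [-0.1  0.4 -0. ]
y [ 0.012  0.007 -1.   ] z [ 0.996 -0.084  0.011] yaw z deg -4.8 j [ 0.51 -0.07  1.58 -0.    1.62  0.59]
```

View pics/ov3_top.png

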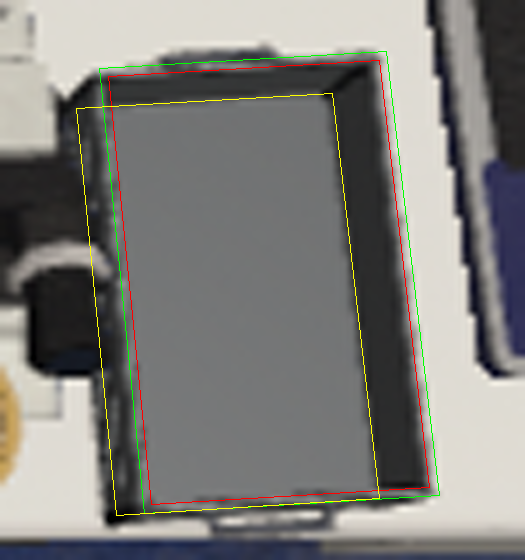

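View pics/ov3_side.png

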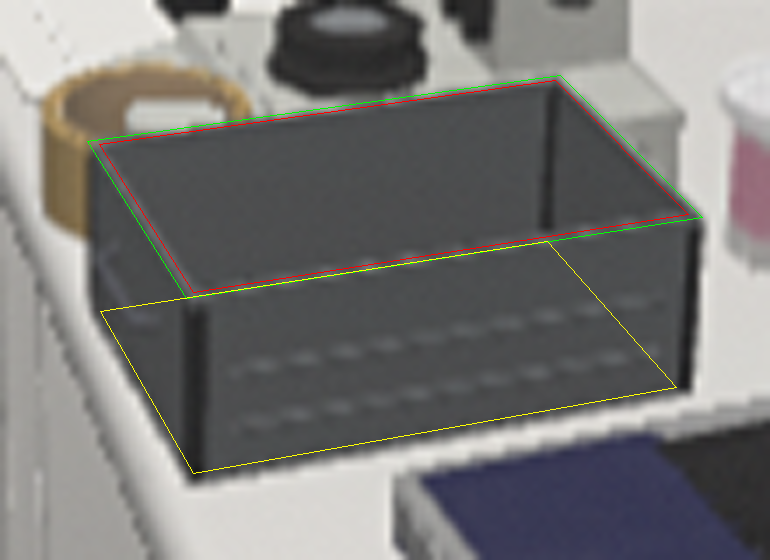

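```bash
python3 -m jog '{"offset":[[0,-0.4,0],[0,-0.7,0],[0,-0.7,0],[0,-0.7,0],[0,-0.7,0],[0,-0.7,0],[0,-0.7,0],[0,-0.7,0],[0,-0.7,0],[0,-0.7,0],[0,-0.7,0],[0,-0.7,0]],"angular":[[0,0,0.1],[0,0,0.1],[0,0,0.1],[0,0,0.1],[0,0,0.1],[0,0,0.1],[0,0,0.1],[0,0,0.1],[0,0,0.1],[0,0,0.1],[0,0,0.1],[0,0,0.1]],"jaw":[60,60,60,60,60,60,60,60,60,60,60,60]}'
python3 -m jog '{"offset":[[0,-0.7,0],[0,-0.7,0],[0,-0.7,0],[0,-0.7,0],[0,-0.7,0],[0,-0.7,0],[0,-0.7,0],[0,-0.7,0],[0,-0.5,0],[0,-0.2,0],[0,0,0],[0,0,0]],"angular":[[0,0,0.1],[0,0,0],[0,0,0],[0,0,0],[0,0,0],[0,0,0],[0,0,0],[0,0,0],[0,0,0],[0,0,0],[0,0,0],[0,0,0]],"jaw":[60,60,60,60,60,60,60,60,60,60,60,60]}'
python3 - <<'E'
from h import *
tool()
crop("side",190,80,330,300,3,"s14.png")
E
```

```text
time: 15.75
tool_pos: [0.4749, -0.0552, 0.3142]
tool_rot: [-0.51, 0.511, -0.491, 0.488]
contact_force: [0.6, 0.6, -0.9]
gripper_width: 0.787
time: 16.95
tool_pos: [0.4761, -0.368, 0.3157]
tool_rot: [0.513, -0.513, 0.488, -0.486]
contact_force: [0.4, -0.1, -1.8]
gripper_width: 0.786
t 16.95 tcp [ 0.4761 -0.368   0.3157] grasp [ 0.4761 -0.3681  0.3344] w 0.786 F [ 0.4 -0.1 -1.8]
y [-0.001  0.002 -1.   ] z [ 0.999  0.052 -0.001] yaw z deg 3.0 j [-0.78 -0.04  1.56  0.    1.62 -0.83]
```

View pics/s14.png

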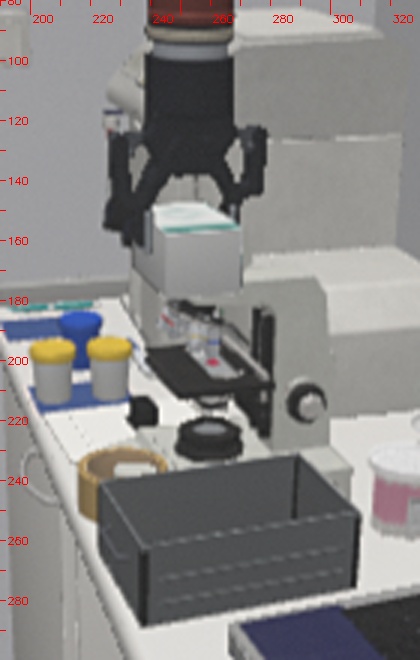

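```bash
python3 -m jog '{"offset":[[-0.04,-0.22,0],[0,0,-0.6],[0,0,-0.7],[0,0,-0.7],[0,0,-0.7],[0,0,-0.7],[0,0,-0.5],[0,0,0],[0,0,0]],"angular":[[0,0,0],[0,0,0],[0,0,0],[0,0,0],[0,0,0],[0,0,0],[0,0,0],[0,0,0],[0,0,0]],"jaw":[60,60,60,60,60,60,60,60,60]}'
python3 - <<'E'
from h import *
tool()
crop("side",190,130,330,300,4,"s15.png")
E
```

```text
time: 17.9
tool_pos: [0.4744, -0.3801, 0.1223]
tool_rot: [-0.513, 0.513, -0.487, 0.487]
contact_force: [-0.2, 0.2, -0.4]
gripper_width: 0.785
t 17.90 tcp [ 0.4744 -0.3801  0.1223] grasp [ 0.4744 -0.3801  0.141 ] w 0.785 F [-0.2  0.2 -0.4]
y [-0. -0. -1.] z [ 0.999  0.052 -0.   ] yaw z deg 3.0 j [-0.8   0.1   1.75 -0.    1.29 -0.85]
```

View pics/s15.png

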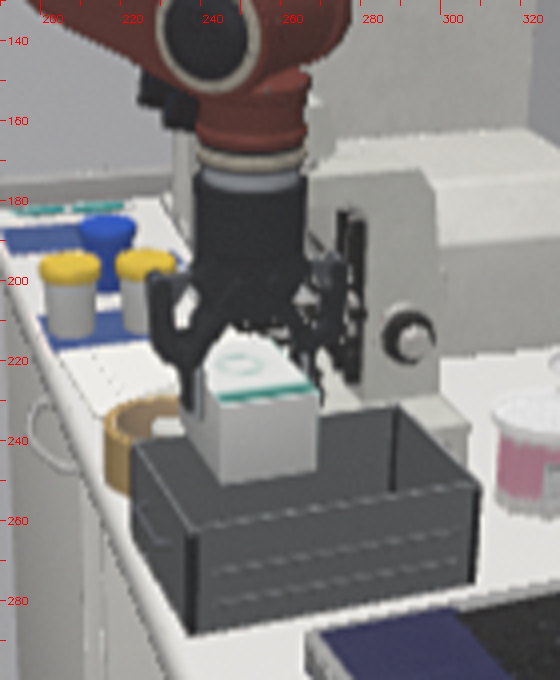

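```bash
python3 -m jog '{"offset":[[0,0.02,-0.4],[0,0,-0.4],[0,0,-0.4],[0,0,-0.3],[0,0,-0.2],[0,0,-0.1],[0,0,0],[0,0,0]],"angular":[[0,0,0],[0,0,0],[0,0,0],[0,0,0],[0,0,0],[0,0,0],[0,0,0],[0,0,0]],"jaw":[60,60,60,60,60,60,60,60]}'
python3 - <<'E'
from h import *
tool()
E
```

```text
time: 18.75
tool_pos: [0.4748, -0.3797, 0.0328]
tool_rot: [-0.513, 0.513, -0.486, 0.487]
contact_force: [-0.3, -0.2, -0.7]
gripper_width: 0.784
t 18.75 tcp [ 0.4748 -0.3797  0.0328] grasp [ 0.4748 -0.3797  0.0515] w 0.784 F [-0.3 -0.2 -0.7]
y [ 0.001 -0.001 -1.   ] z [0.999 0.052 0.001] yaw z deg 3.0 j [-0.8   0.21  1.79  0.    1.14 -0.85]
```

```bash
python3 -m jog '{"offset":[[0,0,-0.06],[0,0,-0.04],[0,0,-0.02],[0,0,0],[0,0,0]],"angular":[[0,0,0],[0,0,0],[0,0,0],[0,0,0],[0,0,0]],"jaw":[60,60,60,60,60]}'
python3 - <<'E'
from h import *
tool()
E
```

```text
time: 19.25
tool_pos: [0.4763, -0.3811, 0.0297]
tool_rot: [-0.513, 0.513, -0.485, 0.489]
contact_force: [0.5, 0.9, 9.6]
gripper_width: 0.79
t 19.25 tcp [ 0.4763 -0.3811  0.0297] grasp [ 0.4763 -0.381   0.0484] w 0.790 F [0.5 0.9 9.6]
y [ 0.004 -0.004 -1.   ] z [0.999 0.052 0.003] yaw z deg 3.0 j [-0.8   0.22  1.79 -0.    1.13 -0.85]
```

```bash
python3 -m jog '{"offset":[[0,0,0.03],[0,0,0],[0,0,0],[0,0,0]],"angular":[[0,0,0],[0,0,0],[0,0,0],[0,0,0]],"jaw":[72,76,76,76]}'
python3 - <<'E'
from h import *
tool()
crop("side",190,130,330,300,4,"s16.png")
E
```

```text
time: 19.65
tool_pos: [0.4764, -0.3805, 0.0296]
tool_rot: [0.513, -0.513, 0.485, -0.489]
contact_force: [5.6, -0.2, 6.0]
gripper_width: 0.894
t 19.65 tcp [ 0.4764 -0.3805  0.0296] grasp [ 0.4763 -0.3804  0.0483] w 0.894 F [ 5.6 -0.2  6. ]
y [ 0.005 -0.003 -1.   ] z [0.999 0.052 0.004] yaw z deg 3.0 j [-0.8   0.22  1.79  0.    1.13 -0.85]
```

View pics/s16.png

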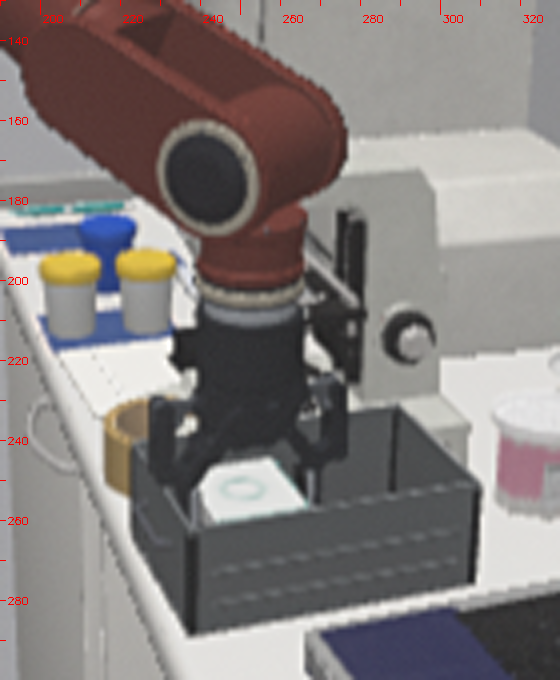

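```bash
python3 -m jog '{"offset":[[0.02,0,0.1],[0,0,0.2],[0,0,0.3],[0,0,0.6],[0,0,0.8],[0,0,0.8],[0,0,0.8],[0,0,0.8],[0,0,0.8],[0,0,0.2],[0,0,0]],"angular":[[0,0,0],[0,0,0],[0,0,0],[0,0,0],[0,0,0],[0,0,0],[0,0,0],[0,0,0],[0,0,0],[0,0,0],[0,0,0]],"jaw":[76,76,76,76,76,76,76,76,76,76,76]}'
python3 - <<'E'
from h import *
tool()
crop("side",190,130,330,300,4,"s17.png")
E
```

```text
time: 20.8
tool_pos: [0.4758, -0.3799, 0.301]
tool_rot: [-0.513, 0.513, -0.485, 0.489]
contact_force: [-0.4, -0.4, -0.3]
gripper_width: 0.887
t 20.80 tcp [ 0.4758 -0.3799  0.301 ] grasp [ 0.4757 -0.3798  0.3197] w 0.887 F [-0.4 -0.4 -0.3]
y [ 0.004 -0.004 -1.   ] z [0.999 0.052 0.004] yaw z deg 3.0 j [-0.8  -0.02  1.57 -0.    1.58 -0.85]
```

View pics/s17.png

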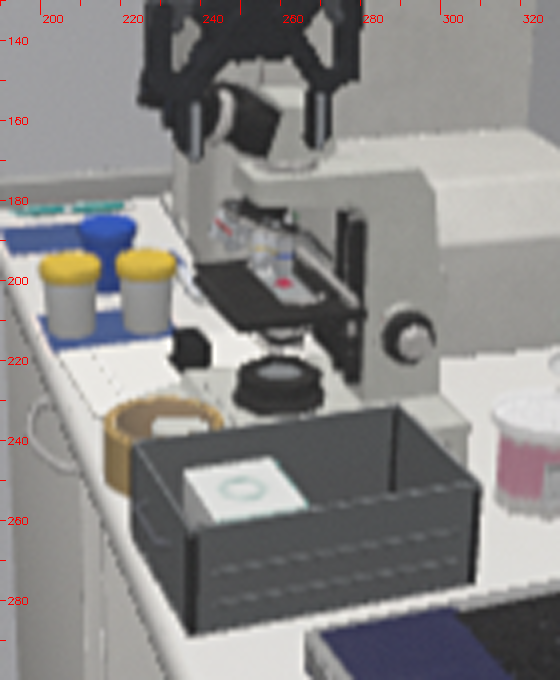

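```bash
python3 -m jog '{"offset":[[0.04,0.66,0],[0.04,0.66,0],[0.04,0.66,0],[0.04,0.66,0],[0.04,0.66,0],[0.04,0.66,0],[0.04,0.66,0],[0.04,0.66,0],[0.04,0.66,0],[0.04,0.66,0],[0.04,0.66,0],[0.04,0.66,0]],"angular":[[0,0,1],[0,0,1],[0,0,1],[0,0,1],[0,0,1],[0,0,1],[0,0,1],[0,0,1],[0,0,1],[0,0,1],[0,0,1],[0,0,1]],"jaw":[85,85,85,85,85,85,85,85,85,85,85,85]}'
python3 -m jog '{"offset":[[0.04,0.66,0],[0.04,0.66,0],[0,0.06,0],[0,0,-0.7],[0,0,-0.7],[0,0,-0.7],[0,0,-0.7],[0,0,-0.5],[0,0,0],[0,0,0]],"angular":[[0,0,1],[0,0,1],[0,0,0.5],[0,0,0],[0,0,0],[0,0,0],[0,0,0],[0,0,0],[0,0,0],[0,0,0]],"jaw":[85,85,85,85,85,85,85,85,85,85]}'
python3 - <<'E'
from h import *
tool()
im=manip.grab_frame("side")
crop("side",180,110,280,230,5,"s18.png",im)
E
```

```text
time: 22.05
tool_pos: [0.4979, 0.0183, 0.294]
tool_rot: [-0.701, 0.701, -0.093, 0.089]
contact_force: [0.0, -0.1, -0.7]
gripper_width: 0.994
time: 23.05
tool_pos: [0.5019, 0.0858, 0.1306]
tool_rot: [-0.707, 0.707, -0.002, -0.001]
contact_force: [0.8, -0.3, 0.6]
gripper_width: 0.996
t 23.05 tcp [0.5019 0.0858 0.1306] grasp [0.502  0.0858 0.1493] w 0.996 F [ 0.8 -0.3  0.6]
y [-0.004 -0.    -1.   ] z [ 0.001  1.    -0.   ] yaw z deg 90.0 j [ 0.02 -0.14  1.97 -0.    1.31 -1.55]
```

View pics/s18.png

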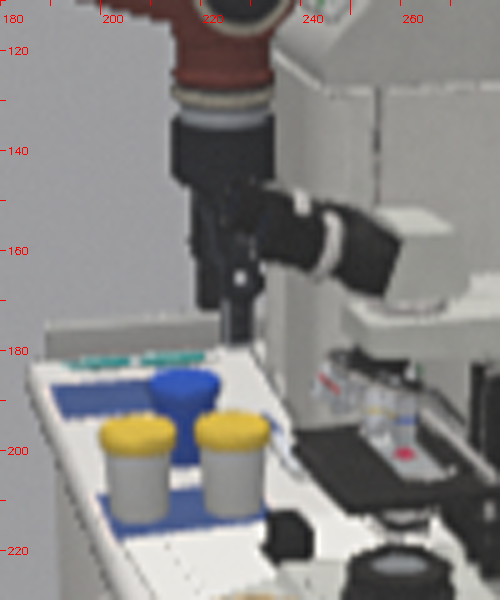

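```bash
python3 -m jog '{"offset":[[0.07,-0.02,-0.4],[0,0,-0.4],[0,0,-0.4],[0,0,-0.3],[0,0,-0.15],[0,0,0],[0,0,0]],"angular":[[0,0,0],[0,0,0],[0,0,0],[0,0,0],[0,0,0],[0,0,0],[0,0,0]],"jaw":[85,85,85,85,85,85,85]}'
python3 - <<'E'
from h import *
tool()
im=manip.grab_frame("side")
crop("side",180,130,280,230,6,"s19.png",im)
E
```

```text
time: 23.8
tool_pos: [0.5076, 0.0849, 0.0508]
tool_rot: [0.707, -0.707, -0.0, -0.001]
contact_force: [-0.2, -0.2, 1.4]
gripper_width: 0.995
t 23.80 tcp [0.5076 0.0849 0.0508] grasp [0.5076 0.0849 0.0695] w 0.995 F [-0.2 -0.2  1.4]
y [ 0.002  0.    -1.   ] z [0.001 1.    0.   ] yaw z deg 90.0 j [ 0.02 -0.02  2.01  0.    1.15 -1.55]
```

View pics/s19.png

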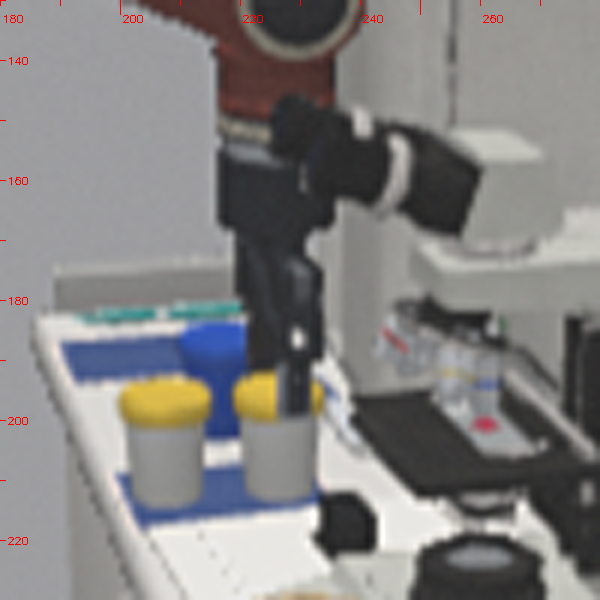

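Run:
```python
from h import *
print(proj("side",[(.5076,.04,.055),(.5042,.084,.063),(.4332,.0915,.063)]))
for z in (.05,.055,.06,.065):print(z,at("side",229,197,z))
```

```text
[[228.6 202.1]
 [225.1 196.1]
 [206.2 197. ]]
0.05 [0.5241 0.1053 0.05  ]
0.055 [0.5211 0.0923 0.055 ]
0.06 [0.5181 0.0794 0.06  ]
0.065 [0.5151 0.0664 0.065 ]
```

```bash
python3 -m jog '{"offset":[[0,0.02,-0.15],[0,0,-0.03],[0,0,0],[0,0,0],[0,0,0],[0,0,0],[0,0,0],[0,0,0],[0,0,0],[0,0,0]],"angular":[[0,0,0],[0,0,0],[0,0,0],[0,0,0],[0,0,0],[0,0,0],[0,0,0],[0,0,0],[0,0,0],[0,0,0]],"jaw":[85,80,72,64,56,50,50,50,50,50]}'
python3 - <<'E'
from h import *
tool()
im=manip.grab_frame("side")
crop("side",180,130,280,230,6,"s20.png",im)
E
```

```text
time: 24.85
tool_pos: [0.5073, 0.0859, 0.0413]
tool_rot: [0.707, -0.707, -0.0, -0.001]
contact_force: [-0.8, 0.9, 4.6]
gripper_width: 0.662
t 24.85 tcp [0.5073 0.0859 0.0413] grasp [0.5073 0.0859 0.06  ] w 0.662 F [-0.8  0.9  4.6]
y [ 0.001  0.    -1.   ] z [0.001 1.    0.   ] yaw z deg 90.0 j [ 0.02 -0.01  2.01  0.    1.14 -1.55]
```

View pics/s20.png

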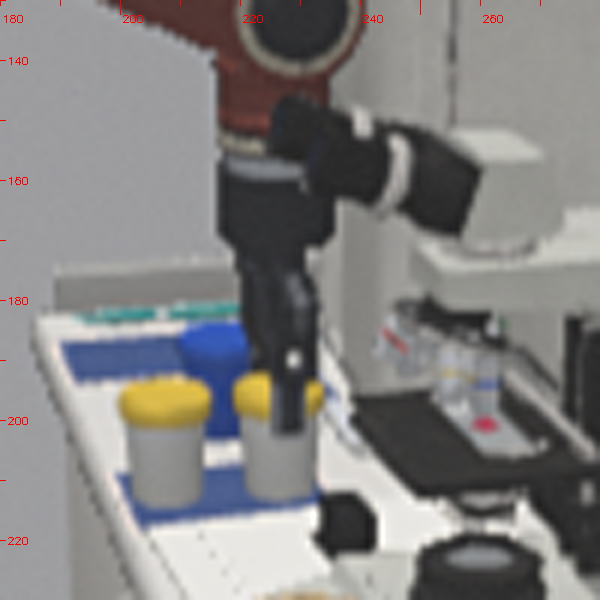

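```bash
python3 -m jog '{"offset":[[0,0,0.1],[0,0,0.3],[0,0,0.6],[0,0,0.8],[0,0,0.8],[0,0,0.8],[0,0,0.8],[0,0,0.8],[0,0,0.8],[0,0,0.2],[0,0,0]],"angular":[[0,0,0],[0,0,0],[0,0,0],[0,0,0],[0,0,0],[0,0,0],[0,0,0],[0,0,0],[0,0,0],[0,0,0],[0,0,0]],"jaw":[50,50,50,50,50,50,50,50,50,50,50]}'
python3 - <<'E'
from h import *
tool()
im=manip.grab_frame("side")
crop("side",180,90,280,230,5,"s21.png",im)
E
```

```text
time: 26.0
tool_pos: [0.5073, 0.0859, 0.3435]
tool_rot: [0.707, -0.707, -0.001, -0.002]
contact_force: [0.5, -0.0, -0.5]
gripper_width: 0.664
t 26.00 tcp [0.5073 0.0859 0.3435] grasp [0.5073 0.0859 0.3622] w 0.664 F [ 0.5 -0.  -0.5]
y [ 0.005  0.    -1.   ] z [0.001 1.    0.   ] yaw z deg 90.0 j [ 0.02 -0.26  1.72 -0.    1.68 -1.55]
```

View pics/s21.png

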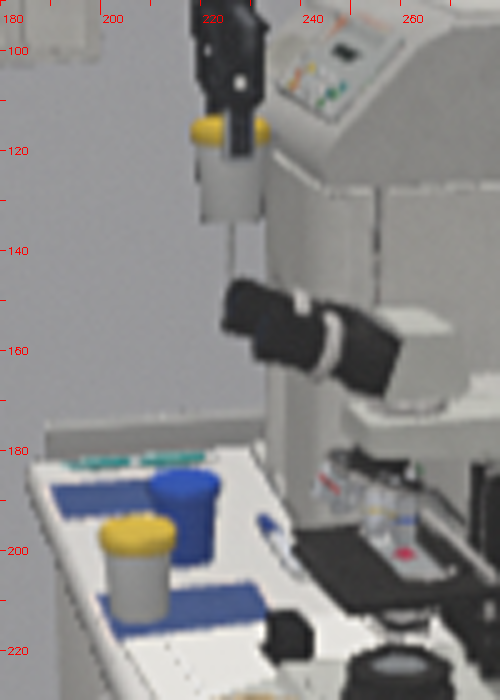

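```bash
python3 -m jog '{"offset":[[0.08,-0.4,0],[0.08,-0.66,0],[0.08,-0.66,0],[0.08,-0.66,0],[0.08,-0.66,0],[0.08,-0.66,0],[0.08,-0.66,0],[0.08,-0.66,0],[0.08,-0.66,0],[0.08,-0.66,0],[0.08,-0.66,0],[0.08,-0.66,0]],"angular":[[0,0,-0.95],[0,0,-0.95],[0,0,-0.95],[0,0,-0.95],[0,0,-0.95],[0,0,-0.95],[0,0,-0.95],[0,0,-0.95],[0,0,-0.95],[0,0,-0.95],[0,0,-0.95],[0,0,-0.95]],"jaw":[50,50,50,50,50,50,50,50,50,50,50,50]}'
python3 -m jog '{"offset":[[0.08,-0.66,0],[0.08,-0.66,0],[0.07,-0.66,0],[0,-0.2,0],[0,0,0],[0,0,0]],"angular":[[0,0,-0.95],[0,0,-0.95],[0,0,-0.95],[0,0,-0.22],[0,0,0],[0,0,0]],"jaw":[50,50,50,50,50,50]}'
python3 - <<'E'
from h import *
tool()
E
```

```text
time: 27.25
tool_pos: [0.5538, -0.2979, 0.3368]
tool_rot: [0.584, -0.584, 0.401, -0.397]
contact_force: [1.0, 0.4, -0.2]
gripper_width: 0.658
time: 27.85
tool_pos: [0.5659, -0.4051, 0.339]
tool_rot: [0.514, -0.514, 0.487, -0.485]
contact_force: [0.3, 0.5, -0.2]
gripper_width: 0.665
t 27.85 tcp [ 0.5659 -0.4051  0.339 ] grasp [ 0.566  -0.4051  0.3577] w 0.665 F [ 0.3  0.5 -0.2]
y [-0.002  0.003 -1.   ] z [ 0.998  0.056 -0.002] yaw z deg 3.2 j [-0.73  0.18  1.3   0.    1.67 -0.78]
```

```bash
python3 -m jog '{"offset":[[0.01,-0.01,-0.5],[0,0,-0.7],[0,0,-0.7],[0,0,-0.7],[0,0,-0.7],[0,0,-0.5],[0,0,-0.2],[0,0,0],[0,0,0]],"angular":[[0,0,0],[0,0,0],[0,0,0],[0,0,0],[0,0,0],[0,0,0],[0,0,0],[0,0,0],[0,0,0]],"jaw":[50,50,50,50,50,50,50,50,50]}'
python3 - <<'E'
from h import *
tool()
crop("side",190,130,330,300,4,"s22.png")
E
```

```text
time: 28.75
tool_pos: [0.5676, -0.4066, 0.1427]
tool_rot: [0.514, -0.514, 0.485, -0.487]
contact_force: [0.1, 0.6, 0.2]
gripper_width: 0.661
t 28.75 tcp [ 0.5676 -0.4066  0.1427] grasp [ 0.5676 -0.4066  0.1614] w 0.661 F [0.1 0.6 0.2]
y [ 0.002 -0.002 -1.   ] z [0.998 0.056 0.002] yaw z deg 3.2 j [-0.73  0.28  1.51  0.    1.35 -0.78]
```

View pics/s22.png

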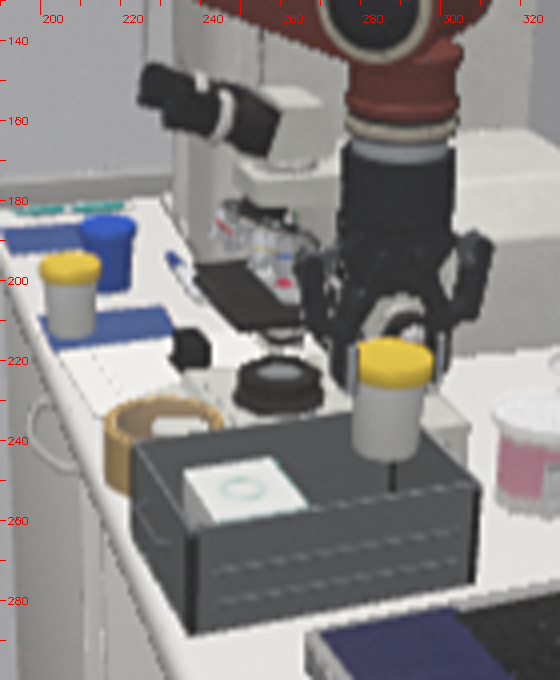

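```bash
python3 -m jog '{"offset":[[-0.02,0.02,-0.4],[0,0,-0.4],[0,0,-0.4],[0,0,-0.3],[0,0,-0.2],[0,0,-0.1],[0,0,0],[0,0,0]],"angular":[[0,0,0],[0,0,0],[0,0,0],[0,0,0],[0,0,0],[0,0,0],[0,0,0],[0,0,0]],"jaw":[50,50,50,50,50,50,50,50]}'
python3 - <<'E'
from h import *
tool()
E
```

```text
time: 29.6
tool_pos: [0.5663, -0.4062, 0.0519]
tool_rot: [0.514, -0.514, 0.486, -0.487]
contact_force: [0.1, 0.7, -1.2]
gripper_width: 0.662
t 29.60 tcp [ 0.5663 -0.4062  0.0519] grasp [ 0.5663 -0.4061  0.0706] w 0.662 F [ 0.1  0.7 -1.2]
y [ 0.001 -0.001 -1.   ] z [0.998 0.055 0.001] yaw z deg 3.1 j [-0.73  0.37  1.56 -0.    1.21 -0.78]
```

```bash
python3 -m jog '{"offset":[[0,0,-0.06],[0,0,-0.04],[0,0,-0.02],[0,0,0],[0,0,0]],"angular":[[0,0,0],[0,0,0],[0,0,0],[0,0,0],[0,0,0]],"jaw":[50,50,50,50,50]}'
python3 - <<'E'
from h import *
tool()
E
```

```text
time: 30.1
tool_pos: [0.566, -0.4059, 0.0454]
tool_rot: [-0.513, 0.514, -0.486, 0.486]
contact_force: [-1.2, 0.5, 3.8]
gripper_width: 0.664
t 30.10 tcp [ 0.566  -0.4059  0.0454] grasp [ 0.566  -0.4059  0.0641] w 0.664 F [-1.2  0.5  3.8]
y [ 0.    -0.001 -1.   ] z [0.998 0.055 0.   ] yaw z deg 3.1 j [-0.73  0.38  1.56 -0.    1.2  -0.78]
```

Contact at the expected height. Release and lift.

```bash
python3 -m jog '{"offset":[[0,0,0],[0,0,0],[0,0,0],[0,0,0.1],[0,0,0.3],[0,0,0.7],[0,0,0.8],[0,0,0.8],[0,0,0.8],[0,0,0.8],[0,0,0.7],[0,0,0]],"angular":[[0,0,0],[0,0,0],[0,0,0],[0,0,0],[0,0,0],[0,0,0],[0,0,0],[0,0,0],[0,0,0],[0,0,0],[0,0,0],[0,0,0]],"jaw":[62,66,66,66,66,66,66,66,66,66,66,66]}'
python3 - <<'E'
from h import *
tool()
crop("side",180,130,330,300,4,"s23.png")
E
```

```text
time: 31.3
tool_pos: [0.5678, -0.4074, 0.3053]
tool_rot: [0.514, -0.513, 0.481, -0.491]
contact_force: [-0.4, -0.8, 0.1]
gripper_width: 0.771
t 31.30 tcp [ 0.5678 -0.4074  0.3053] grasp [ 0.5676 -0.4072  0.324 ] w 0.771 F [-0.4 -0.8  0.1]
y [ 0.011 -0.01  -1.   ] z [0.998 0.055 0.01 ] yaw z deg 3.2 j [-0.73  0.18  1.35  0.    1.59 -0.78]
```

View pics/s23.png

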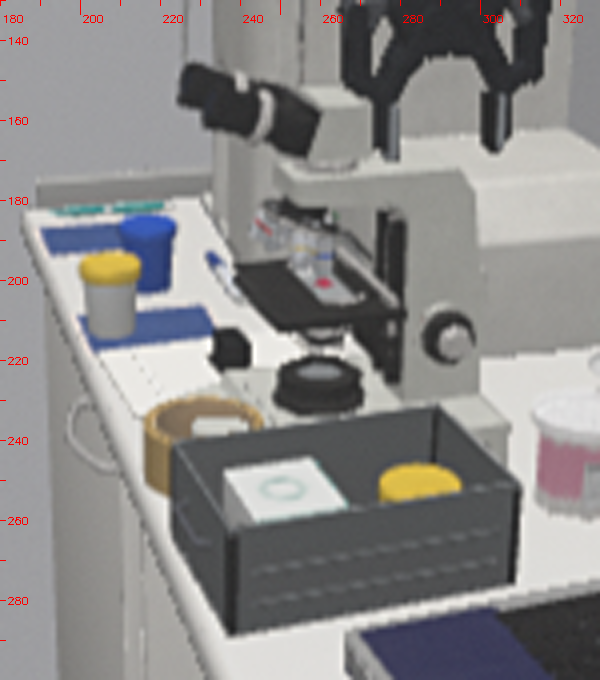

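```bash
python3 -m jog '{"offset":[[-0.18,0.66,0],[-0.18,0.66,0],[-0.18,0.66,0],[-0.18,0.66,0],[-0.18,0.66,0],[-0.18,0.66,0],[-0.18,0.66,0],[-0.18,0.66,0],[-0.18,0.66,0],[-0.18,0.66,0],[-0.18,0.66,0],[-0.18,0.66,0]],"angular":[[0,0,0.96],[0,0,0.96],[0,0,0.96],[0,0,0.96],[0,0,0.96],[0,0,0.96],[0,0,0.96],[0,0,0.96],[0,0,0.96],[0,0,0.96],[0,0,0.96],[0,0,0.96]],"jaw":[85,85,85,85,85,85,85,85,85,85,85,85]}'
python3 -m jog '{"offset":[[-0.18,0.66,0],[-0.18,0.66,0],[-0.12,0.66,0],[0,0.1,-0.6],[0,0,-0.7],[0,0,-0.7],[0,0,-0.7],[0,0,-0.5],[0,0,0],[0,0,0]],"angular":[[0,0,0.96],[0,0,0.96],[0,0,0.96],[0,0,0.07],[0,0,0],[0,0,0],[0,0,0],[0,0,0],[0,0,0],[0,0,0]],"jaw":[85,85,85,85,85,85,85,85,85,85]}'
python3 - <<'E'
from h import *
tool()
crop("side",160,100,290,240,4,"s24.png")
E
```

```text
time: 32.55
tool_pos: [0.4565, -0.0083, 0.2936]
tool_rot: [0.699, -0.699, 0.108, -0.107]
contact_force: [0.1, -0.1, 0.3]
gripper_width: 0.994
time: 33.55
tool_pos: [0.4332, 0.0943, 0.1345]
tool_rot: [-0.707, 0.707, -0.001, -0.0]
contact_force: [0.1, -0.1, 0.5]
gripper_width: 0.994
t 33.55 tcp [0.4332 0.0943 0.1345] grasp [0.4333 0.0943 0.1532] w 0.994 F [ 0.1 -0.1  0.5]
y [-0.002 -0.    -1.   ] z [ 0.001  1.    -0.   ] yaw z deg 90.0 j [ 0.05 -0.32  2.12 -0.    1.35 -1.52]
```

View pics/s24.png

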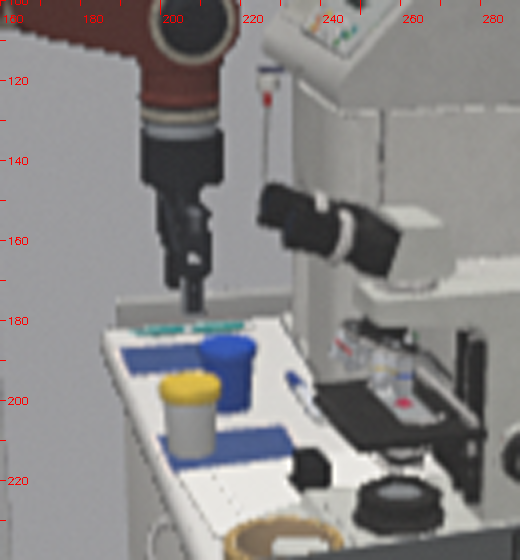

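```bash
python3 -m jog '{"offset":[[0.05,-0.03,-0.4],[0,0,-0.4],[0,0,-0.4],[0,0,-0.3],[0,0,-0.2],[0,0,-0.1],[0,0,0],[0,0,0]],"angular":[[0,0,0],[0,0,0],[0,0,0],[0,0,0],[0,0,0],[0,0,0],[0,0,0],[0,0,0]],"jaw":[85,85,85,85,85,85,85,85]}'
python3 - <<'E'
from h import *
tool()
E
```

```text
time: 34.4
tool_pos: [0.4372, 0.0929, 0.0459]
tool_rot: [0.707, -0.707, -0.0, -0.001]
contact_force: [0.5, -1.0, 0.1]
gripper_width: 0.994
t 34.40 tcp [0.4372 0.0929 0.0459] grasp [0.4371 0.0929 0.0646] w 0.994 F [ 0.5 -1.   0.1]
y [ 0.002  0.    -1.   ] z [0.001 1.    0.   ] yaw z deg 90.0 j [ 0.04 -0.19  2.17 -0.    1.16 -1.53]
```

```bash
python3 -m jog '{"offset":[[-0.02,0,-0.08],[0,0,0],[0,0,0],[0,0,0],[0,0,0],[0,0,0],[0,0,0],[0,0,0],[0,0,0],[0,0,0]],"angular":[[0,0,0],[0,0,0],[0,0,0],[0,0,0],[0,0,0],[0,0,0],[0,0,0],[0,0,0],[0,0,0],[0,0,0]],"jaw":[85,80,72,64,56,50,50,50,50,50]}'
python3 - <<'E'
from h import *
tool()
E
python3 -m jog '{"offset":[[0,0,0.1],[0,0,0.3],[0,0,0.6],[0,0,0.8],[0,0,0.8],[0,0,0.8],[0,0,0.8],[0,0,0.8],[0,0,0.8],[0,0,0.2],[0,0,0]],"angular":[[0,0,0],[0,0,0],[0,0,0],[0,0,0],[0,0,0],[0,0,0],[0,0,0],[0,0,0],[0,0,0],[0,0,0],[0,0,0]],"jaw":[50,50,50,50,50,50,50,50,50,50,50]}'
python3 - <<'E'
from h import *
tool()
crop("side",160,80,330,280,4,"s25.png")
S=7
n="top"
im=manip.grab_frame(n); crop("top",325,165,405,255,7,"t25.png",im)
E
```

```text
time: 35.4
tool_pos: [0.4358, 0.0929, 0.0414]
tool_rot: [0.707, -0.707, -0.0, -0.001]
contact_force: [-0.3, 0.3, 5.2]
gripper_width: 0.662
t 35.40 tcp [0.4358 0.0929 0.0414] grasp [0.4358 0.0929 0.0601] w 0.662 F [-0.3  0.3  5.2]
y [ 0.001  0.    -1.   ] z [0.001 1.    0.   ] yaw z deg 90.0 j [ 0.04 -0.19  2.18 -0.    1.15 -1.53]
time: 36.5
tool_pos: [0.4358, 0.0929, 0.3423]
tool_rot: [0.707, -0.707, -0.001, -0.001]
contact_force: [0.3, 0.1, -1.1]
gripper_width: 0.661
t 36.50 tcp [0.4358 0.0929 0.3423] grasp [0.4357 0.0929 0.361 ] w 0.661 F [ 0.3  0.1 -1.1]
y [ 0.003  0.    -1.   ] z [0.001 1.    0.   ] yaw z deg 90.0 j [ 0.04 -0.43  1.85  0.    1.72 -1.53]
```

View pics/s25.png

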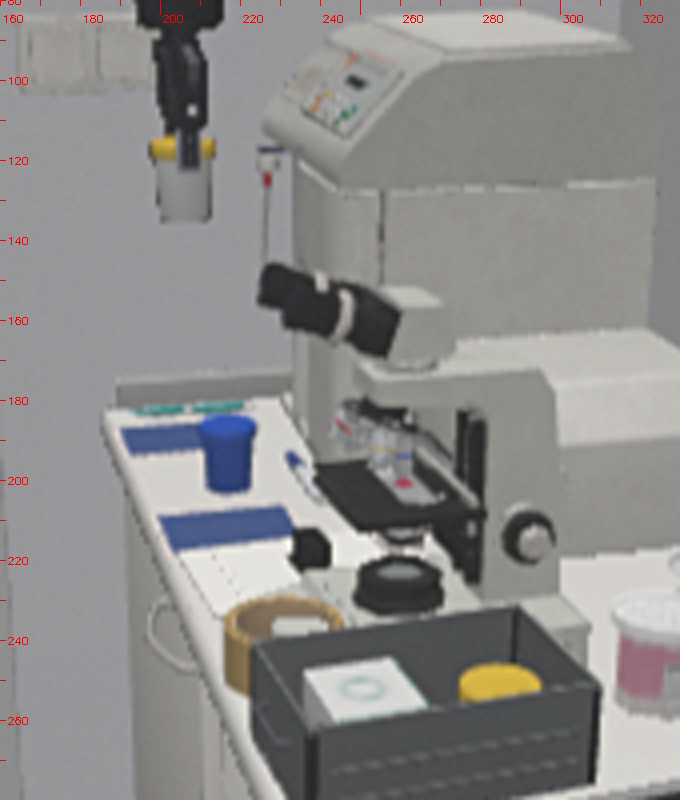

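View pics/t25.png

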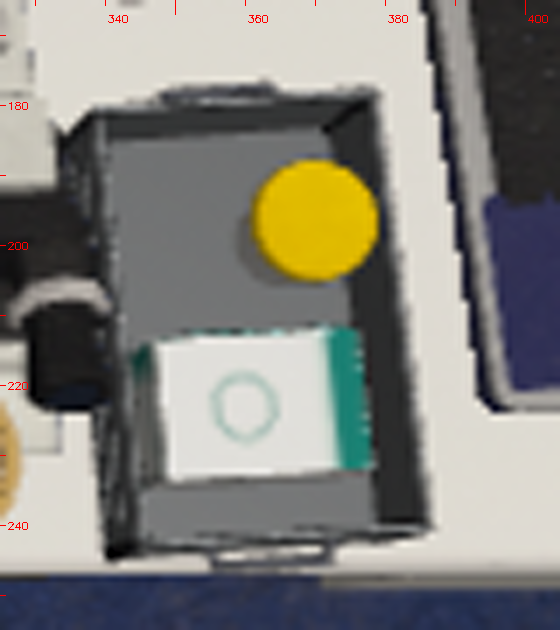

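```bash
python3 -m jog '{"offset":[[0.17,-0.58,0],[0.17,-0.58,0],[0.17,-0.58,0],[0.17,-0.58,0],[0.17,-0.58,0],[0.17,-0.58,0],[0.17,-0.58,0],[0.17,-0.58,0],[0.17,-0.58,0],[0.17,-0.58,0],[0.17,-0.58,0],[0.17,-0.58,0]],"angular":[[0,0,-0.95],[0,0,-0.95],[0,0,-0.95],[0,0,-0.95],[0,0,-0.95],[0,0,-0.95],[0,0,-0.95],[0,0,-0.95],[0,0,-0.95],[0,0,-0.95],[0,0,-0.95],[0,0,-0.95]],"jaw":[50,50,50,50,50,50,50,50,50,50,50,50]}'
python3 -m jog '{"offset":[[0.17,-0.58,0],[0.17,-0.58,0],[0.17,-0.58,0],[0,0,0],[0,0,0],[0,0,0]],"angular":[[0,0,-0.95],[0,0,-0.95],[0,0,-0.95],[0,0,-0.22],[0,0,0],[0,0,0]],"jaw":[50,50,50,50,50,50]}'
python3 - <<'E'
from h import *
tool()
print(at("top",365.4,196.1,.074))
E
```

```text
time: 37.8
tool_pos: [0.5365, -0.2558, 0.3369]
tool_rot: [-0.584, 0.584, -0.401, 0.397]
contact_force: [1.2, 0.2, -0.9]
gripper_width: 0.665
time: 38.4
tool_pos: [0.5623, -0.3411, 0.3391]
tool_rot: [-0.514, 0.514, -0.487, 0.485]
contact_force: [-1.0, -0.1, 0.2]
gripper_width: 0.663
t 38.40 tcp [ 0.5623 -0.3411  0.3391] grasp [ 0.5623 -0.3411  0.3578] w 0.663 F [-1.  -0.1  0.2]
y [-0.002  0.002 -1.   ] z [ 0.998  0.056 -0.002] yaw z deg 3.2 j [-0.66  0.09  1.4   0.    1.66 -0.71]
[ 0.562  -0.3902  0.074 ]
```

```bash
python3 - <<'E'
from h import *
print(at("top",369.6,195.9,.074))
print(at("top",325+245/7-.5,165+408/7-.5,.062))
E
python3 -m jog '{"offset":[[0.01,-0.02,-0.5],[0,0,-0.7],[0,0,-0.7],[0,0,-0.7],[0,0,-0.7],[0,0,-0.5],[0,0,-0.2],[0,0,0],[0,0,0]],"angular":[[0,0,0],[0,0,0],[0,0,0],[0,0,0],[0,0,0],[0,0,0],[0,0,0],[0,0,0],[0,0,0]],"jaw":[50,50,50,50,50,50,50,50,50]}'
python3 - <<'E'
from h import *
tool()
crop("side",190,130,330,300,4,"s26.png")
E
```

```text
[ 0.5626 -0.4043  0.074 ]
[ 0.4739 -0.369   0.062 ]
time: 39.3
tool_pos: [0.564, -0.3432, 0.1426]
tool_rot: [0.514, -0.514, 0.485, -0.487]
contact_force: [0.3, -0.5, -0.2]
gripper_width: 0.664
t 39.30 tcp [ 0.564  -0.3432  0.1426] grasp [ 0.564  -0.3432  0.1613] w 0.664 F [ 0.3 -0.5 -0.2]
y [ 0.002 -0.001 -1.   ] z [0.998 0.056 0.002] yaw z deg 3.2 j [-0.66  0.2   1.61  0.    1.34 -0.71]
```

View pics/s26.png

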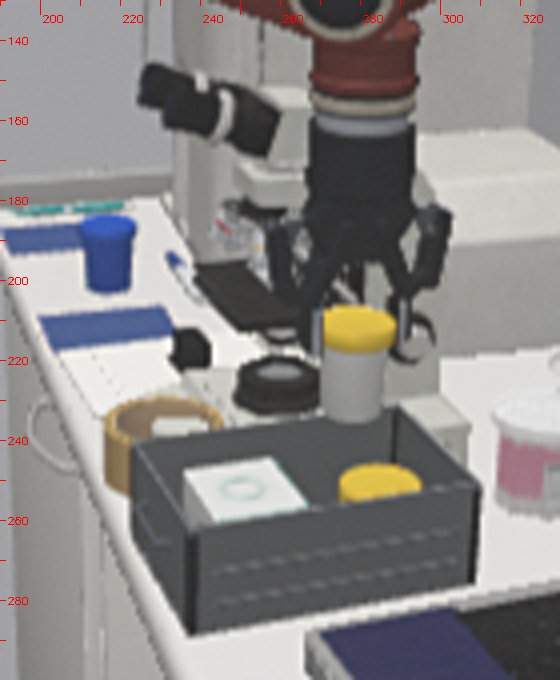

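```bash
python3 -m jog '{"offset":[[-0.02,0,-0.4],[0,0,-0.4],[0,0,-0.4],[0,0,-0.3],[0,0,-0.2],[0,0,-0.1],[0,0,0],[0,0,0]],"angular":[[0,0,0],[0,0,0],[0,0,0],[0,0,0],[0,0,0],[0,0,0],[0,0,0],[0,0,0]],"jaw":[50,50,50,50,50,50,50,50]}'
python3 - <<'E'
from h import *
tool()
E
python3 -m jog '{"offset":[[0,0,-0.06],[0,0,-0.04],[0,0,-0.02],[0,0,0],[0,0,0]],"angular":[[0,0,0],[0,0,0],[0,0,0],[0,0,0],[0,0,0]],"jaw":[50,50,50,50,50]}'
python3 - <<'E'
from h import *
tool()
E
```

```text
time: 40.15
tool_pos: [0.5629, -0.3436, 0.0518]
tool_rot: [0.514, -0.513, 0.486, -0.487]
contact_force: [-0.9, -0.1, -0.5]
gripper_width: 0.663
t 40.15 tcp [ 0.5629 -0.3436  0.0518] grasp [ 0.5628 -0.3436  0.0705] w 0.663 F [-0.9 -0.1 -0.5]
y [ 0.001 -0.001 -1.   ] z [0.998 0.055 0.001] yaw z deg 3.1 j [-0.66  0.29  1.66  0.    1.19 -0.72]
time: 40.65
tool_pos: [0.5625, -0.3434, 0.0455]
tool_rot: [-0.513, 0.514, -0.486, 0.486]
contact_force: [-1.0, 0.3, 2.2]
gripper_width: 0.662
t 40.65 tcp [ 0.5625 -0.3434  0.0455] grasp [ 0.5625 -0.3434  0.0642] w 0.662 F [-1.   0.3  2.2]
y [ 0.    -0.001 -1.   ] z [0.998 0.055 0.   ] yaw z deg 3.1 j [-0.66  0.3   1.66 -0.    1.18 -0.72]
```

```bash
python3 -m jog '{"offset":[[0,0,0],[0,0,0],[0,0,0],[0,0,0.1],[0,0,0.3],[0,0,0.7],[0,0,0.8],[0,0,0.8],[0,0,0.8],[0,0,0.8],[0,0,0.7],[0,0,0]],"angular":[[0,0,0],[0,0,0],[0,0,0],[0,0,0],[0,0,0],[0,0,0],[0,0,0],[0,0,0],[0,0,0],[0,0,0],[0,0,0],[0,0,0]],"jaw":[62,66,66,66,66,66,66,66,66,66,66,66]}'
python3 - <<'E'
from h import *
tool()
crop("side",180,150,330,300,4,"s27.png")
crop("top",100,130,420,270,2,"t27.png")
E
```

```text
time: 41.85
tool_pos: [0.5645, -0.3447, 0.3049]
tool_rot: [0.514, -0.513, 0.481, -0.491]
contact_force: [0.5, 0.0, 1.9]
gripper_width: 0.776
t 41.85 tcp [ 0.5645 -0.3447  0.3049] grasp [ 0.5642 -0.3446  0.3236] w 0.776 F [0.5 0.  1.9]
y [ 0.011 -0.009 -1.   ] z [0.998 0.055 0.011] yaw z deg 3.2 j [-0.66  0.1   1.45  0.    1.59 -0.72]
```

View pics/s27.png

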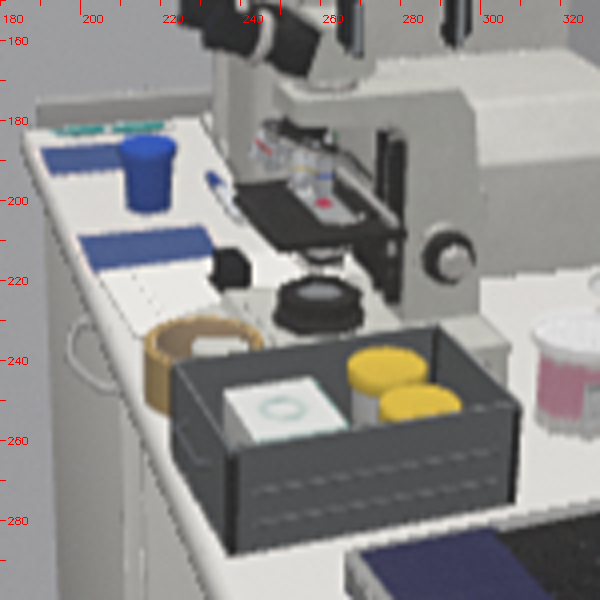

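View pics/t27.png

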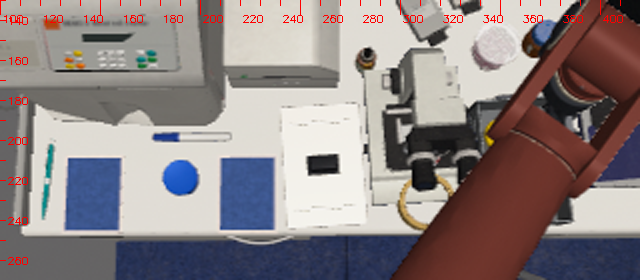

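```bash
python3 -m jog '{"offset":[[-0.09,0.4,0],[-0.09,0.6,0],[-0.09,0.6,0],[-0.09,0.6,0],[-0.09,0.6,0],[-0.09,0.6,0],[-0.09,0.6,0],[-0.09,0.6,0],[-0.09,0.6,0],[-0.09,0.6,0],[0,0.2,0],[0,0,0]],"angular":[[0,0,-0.05],[0,0,0],[0,0,0],[0,0,0],[0,0,0],[0,0,0],[0,0,0],[0,0,0],[0,0,0],[0,0,0],[0,0,0],[0,0,0]],"jaw":[60,60,60,60,60,60,60,60,60,60,60,60]}'
python3 -m jog '{"offset":[[0,0,-0.4],[0,0,-0.7],[0,0,-0.7],[0,0,-0.7],[0,0,-0.7],[0,0,-0.7],[0,0,-0.5],[0,0,-0.2],[0,0,0],[0,0,0]],"angular":[[0,0,0],[0,0,0],[0,0,0],[0,0,0],[0,0,0],[0,0,0],[0,0,0],[0,0,0],[0,0,0],[0,0,0]],"jaw":[60,60,60,60,60,60,60,60,60,60]}'
python3 - <<'E'
from h import *
tool()
crop("side",180,110,290,240,5,"s28.png")
E
```

```text
time: 43.15
tool_pos: [0.5167, -0.0422, 0.2935]
tool_rot: [-0.512, 0.513, -0.487, 0.486]
contact_force: [0.8, -0.5, 0.9]
gripper_width: 0.704
time: 44.15
tool_pos: [0.5182, -0.0439, 0.0659]
tool_rot: [0.512, -0.512, 0.487, -0.488]
contact_force: [1.1, 0.1, 1.2]
gripper_width: 0.701
t 44.15 tcp [ 0.5182 -0.0439  0.0659] grasp [ 0.5182 -0.0439  0.0846] w 0.701 F [1.1 0.1 1.2]
y [ 0.001 -0.001 -1.   ] z [0.999 0.049 0.001] yaw z deg 2.8 j [-0.23 -0.03  1.99 -0.    1.18 -0.28]
```

View pics/s28.png

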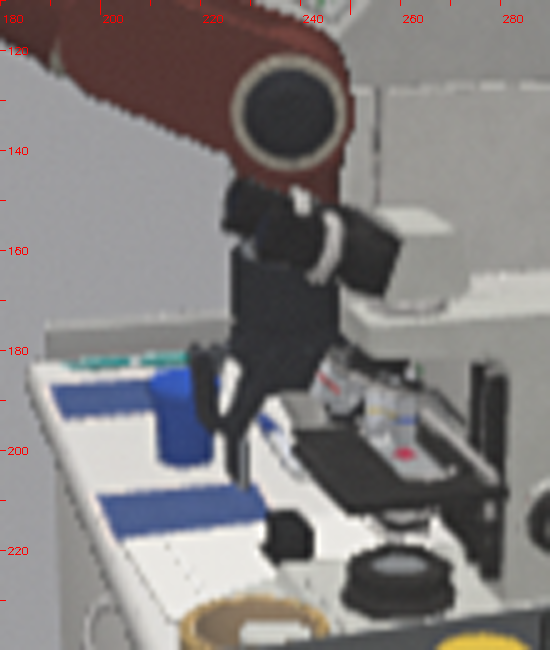

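```bash
python3 -m jog '{"offset":[[0.04,-0.01,-0.4],[0,0,-0.3],[0,0,-0.15],[0,0,-0.06],[0,0,0],[0,0,0]],"angular":[[0,0,0.02],[0,0,0],[0,0,0],[0,0,0],[0,0,0],[0,0,0]],"jaw":[60,60,60,60,60,60]}'
python3 - <<'E'
from h import *
tool()
E
```

```text
time: 44.8
tool_pos: [0.5198, -0.0437, 0.0199]
tool_rot: [0.513, -0.513, 0.487, -0.487]
contact_force: [0.8, -0.2, 0.3]
gripper_width: 0.704
t 44.80 tcp [ 0.5198 -0.0437  0.0199] grasp [ 0.5197 -0.0437  0.0386] w 0.704 F [ 0.8 -0.2  0.3]
y [ 0.001 -0.    -1.   ] z [0.999 0.052 0.001] yaw z deg 3.0 j [-0.23  0.04  2.01  0.    1.09 -0.28]
```

```bash
python3 -m jog '{"offset":[[0.01,-0.01,-0.03],[0,0,0],[0,0,0],[0,0,0],[0,0,0],[0,0,0],[0,0,0],[0,0,0],[0,0,0],[0,0,0]],"angular":[[0,0,-0.02],[0,0,0],[0,0,0],[0,0,0],[0,0,0],[0,0,0],[0,0,0],[0,0,0],[0,0,0],[0,0,0]],"jaw":[50,35,20,10,10,10,10,10,10,10]}'
python3 - <<'E'
from h import *
tool()
E
```

```text
time: 45.8
tool_pos: [0.5202, -0.0443, 0.0183]
tool_rot: [0.512, -0.512, 0.487, -0.488]
contact_force: [-0.3, -0.8, 5.1]
gripper_width: 0.27
t 45.80 tcp [ 0.5202 -0.0443  0.0183] grasp [ 0.5202 -0.0443  0.037 ] w 0.270 F [-0.3 -0.8  5.1]
y [ 0.001 -0.    -1.   ] z [0.999 0.05  0.001] yaw z deg 2.8 j [-0.23  0.05  2.   -0.    1.09 -0.28]
```

```bash
python3 -m jog '{"offset":[[0,0,0.1],[0,0,0.3],[0,0,0.6],[0,0,0.8],[0,0,0.8],[0,0,0.8],[0,0,0.8],[0,0,0.8],[0,0,0.8],[0,0,0.4],[0,0,0],[0,0,0]],"angular":[[0,0,0],[0,0,0],[0,0,0],[0,0,0],[0,0,0],[0,0,0],[0,0,0],[0,0,0],[0,0,0],[0,0,0],[0,0,0],[0,0,0]],"jaw":[10,10,10,10,10,10,10,10,10,10,10,10]}'
python3 -m jog '{"offset":[[0,-0.3,0],[-0.01,-0.7,0],[-0.01,-0.7,0],[-0.01,-0.7,0],[-0.01,-0.7,0],[-0.01,-0.7,0],[-0.01,-0.7,0],[-0.01,-0.7,0],[-0.01,-0.7,0],[0,-0.5,0],[0,-0.2,0],[0,0,0]],"angular":[[0,0,0],[0,0,0],[0,0,0],[0,0,0],[0,0,0],[0,0,0],[0,0,0],[0,0,0],[0,0,0],[0,0,0],[0,0,0],[0,0,0]],"jaw":[10,10,10,10,10,10,10,10,10,10,10,10]}'
python3 -m jog '{"offset":[[0,0,0],[0,0,0]],"angular":[[0,0,0],[0,0,0]],"jaw":[10,10]}'
python3 - <<'E'
from h import *
tool()
crop("side",180,90,330,300,3,"s29.png")
E
```

```text
time: 47.0
tool_pos: [0.5193, -0.044, 0.3271]
tool_rot: [-0.512, 0.512, -0.488, 0.487]
contact_force: [0.7, 0.6, -2.6]
gripper_width: 0.266
time: 48.2
tool_pos: [0.5147, -0.3751, 0.3252]
tool_rot: [-0.512, 0.512, -0.489, 0.486]
contact_force: [0.7, -0.1, -2.0]
gripper_width: 0.265
time: 48.4
tool_pos: [0.5159, -0.373, 0.3276]
tool_rot: [0.513, -0.512, 0.487, -0.487]
contact_force: [-1.0, 0.3, -1.5]
gripper_width: 0.27
t 48.40 tcp [ 0.5159 -0.373   0.3276] grasp [ 0.5159 -0.373   0.3463] w 0.270 F [-1.   0.3 -1.5]
y [-0.     0.001 -1.   ] z [ 0.999  0.051 -0.   ] yaw z deg 2.9 j [-0.74  0.04  1.47  0.    1.63 -0.79]
```

View pics/s29.png

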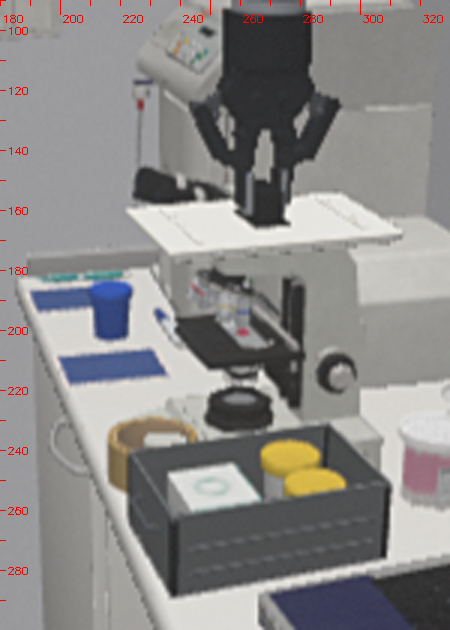

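```bash
python3 -m jog '{"offset":[[0,-0.06,-0.4],[0,0,-0.7],[0,0,-0.7],[0,0,-0.7],[0,0,-0.7],[0,0,-0.5],[0,0,-0.3],[0,0,0],[0,0,0],[0,0,0]],"angular":[[0,0,0.03],[0,0,0],[0,0,0],[0,0,0],[0,0,0],[0,0,0],[0,0,0],[0,0,0],[0,0,0],[0,0,0]],"jaw":[10,10,10,10,10,10,10,10,10,10]}'
python3 - <<'E'
from h import *
tool()
crop("side",200,190,320,300,6,"s30.png")
E
```

```text
time: 49.45
tool_pos: [0.517, -0.378, 0.1305]
tool_rot: [0.513, -0.513, 0.485, -0.488]
contact_force: [0.7, 0.7, -1.7]
gripper_width: 0.266
t 49.45 tcp [ 0.517  -0.378   0.1305] grasp [ 0.517  -0.378   0.1492] w 0.266 F [ 0.7  0.7 -1.7]
y [ 0.003 -0.003 -1.   ] z [0.999 0.053 0.003] yaw z deg 3.0 j [-0.75  0.16  1.66  0.    1.31 -0.8 ]
```

View pics/s30.png

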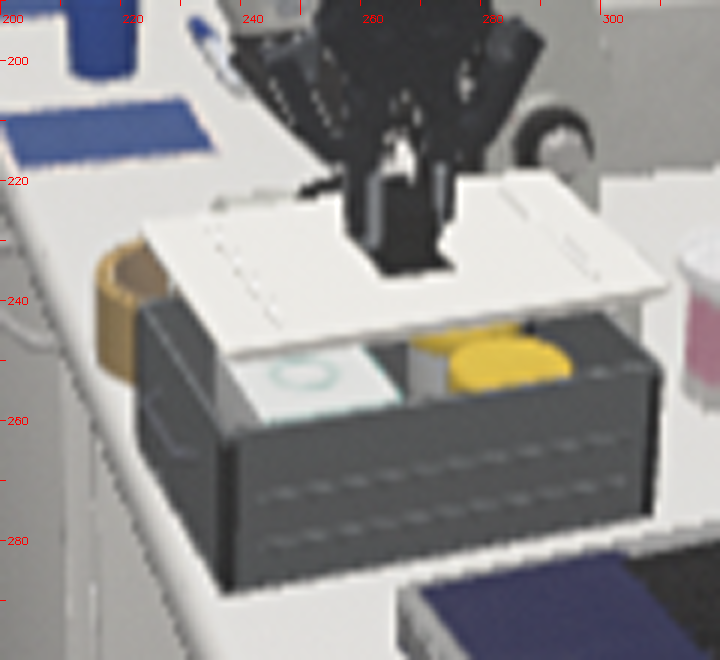

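```bash
python3 -m jog '{"offset":[[0,0,0],[0,0,-0.2],[0,0,-0.16],[0,0,0],[0,0,0],[0,0,0]],"angular":[[0,0,0],[0,0,0],[0,0,0],[0,0,0],[0,0,0],[0,0,0]],"jaw":[10,10,10,10,10,10]}'
python3 - <<'E'
from h import *
tool()
E
```

```text
time: 50.1
tool_pos: [0.5159, -0.3772, 0.1098]
tool_rot: [0.513, -0.513, 0.487, -0.487]
contact_force: [0.7, 0.1, -1.9]
gripper_width: 0.271
t 50.10 tcp [ 0.5159 -0.3772  0.1098] grasp [ 0.5159 -0.3772  0.1285] w 0.271 F [ 0.7  0.1 -1.9]
y [ 0. -0. -1.] z [0.999 0.053 0.   ] yaw z deg 3.0 j [-0.75  0.19  1.68  0.    1.28 -0.8 ]
```

```bash
python3 -m jog '{"offset":[[0,0.015,-0.1],[0,0,-0.08],[0,0,-0.04],[0,0,0],[0,0,0]],"angular":[[0,0,0],[0,0,0],[0,0,0],[0,0,0],[0,0,0]],"jaw":[10,10,10,10,10]}'
python3 - <<'E'
from h import *
tool()
E
```

```text
time: 50.6
tool_pos: [0.5158, -0.3764, 0.0987]
tool_rot: [0.513, -0.513, 0.487, -0.487]
contact_force: [0.4, 0.1, -3.2]
gripper_width: 0.268
t 50.60 tcp [ 0.5158 -0.3764  0.0987] grasp [ 0.5158 -0.3764  0.1174] w 0.268 F [ 0.4  0.1 -3.2]
y [-0.  0. -1.] z [ 0.999  0.053 -0.   ] yaw z deg 3.0 j [-0.75  0.2   1.69  0.    1.26 -0.8 ]
```

Lip is already below the rim level without contact.

```bash
python3 -m jog '{"offset":[[0,0,-0.04],[0,0,-0.04],[0,0,-0.02],[0,0,0],[0,0,0]],"angular":[[0,0,0],[0,0,0],[0,0,0],[0,0,0],[0,0,0]],"jaw":[10,10,10,10,10]}'
python3 - <<'E'
from h import *
tool()
E
```

```text
time: 51.1
tool_pos: [0.5159, -0.3765, 0.0943]
tool_rot: [-0.513, 0.513, -0.486, 0.487]
contact_force: [-1.2, 1.4, 2.7]
gripper_width: 0.268
t 51.10 tcp [ 0.5159 -0.3765  0.0943] grasp [ 0.5159 -0.3765  0.113 ] w 0.268 F [-1.2  1.4  2.7]
y [ 0. -0. -1.] z [0.999 0.053 0.   ] yaw z deg 3.0 j [-0.75  0.2   1.69 -0.    1.25 -0.8 ]
```

Seated at exactly the expected height (0.0943). Release, retreat and check.

```bash
python3 -m jog '{"offset":[[0,0,0],[0,0,0],[0,0,0],[0,0,0.1],[0,0,0.3],[0,0,0.7],[0,0,0.8],[0,0,0.8],[0,0,0.8],[0,0,0.8],[0,0,0.3],[0,0,0]],"angular":[[0,0,0],[0,0,0],[0,0,0],[0,0,0],[0,0,0],[0,0,0],[0,0,0],[0,0,0],[0,0,0],[0,0,0],[0,0,0],[0,0,0]],"jaw":[40,55,60,60,60,60,60,60,60,60,60,60]}'
python3 -m jog '{"offset":[[-0.5,-0.4,0],[-0.5,-0.4,0],[-0.5,-0.4,0],[-0.5,-0.4,0],[-0.5,-0.4,0],[-0.5,-0.4,0],[-0.5,-0.4,0],[-0.5,-0.4,0],[0,0,0],[0,0,0]],"angular":[[0,0,-0.5],[0,0,-0.5],[0,0,-0.5],[0,0,-0.5],[0,0,-0.5],[0,0,-0.5],[0,0,-0.5],[0,0,-0.5],[0,0,0],[0,0,0]],"jaw":[60,60,60,60,60,60,60,60,60,60]}'
python3 - <<'E'
from h import *
tool()
crop("side",200,200,330,300,6,"s31.png")
im=manip.grab_frame("top");crop("top",100,130,420,270,2,"t31.png",im)
crop("top",325,165,405,255,7,"t32.png",im)
E
```

```text
time: 52.3
tool_pos: [0.5168, -0.3773, 0.3287]
tool_rot: [0.513, -0.513, 0.484, -0.489]
contact_force: [0.3, 0.7, -0.3]
gripper_width: 0.7
time: 53.3
tool_pos: [0.3151, -0.5359, 0.3212]
tool_rot: [0.401, -0.4, 0.584, -0.581]
contact_force: [0.8, -0.3, 0.3]
gripper_width: 0.701
t 53.30 tcp [ 0.3151 -0.5359  0.3212] grasp [ 0.3152 -0.536   0.3399] w 0.701 F [ 0.8 -0.3  0.3]
y [-0.001  0.004 -1.   ] z [ 0.933 -0.359 -0.002] yaw z deg -21.0 j [-1.16  0.01  1.51  0.    1.63 -0.79]
```

View pics/s31.png

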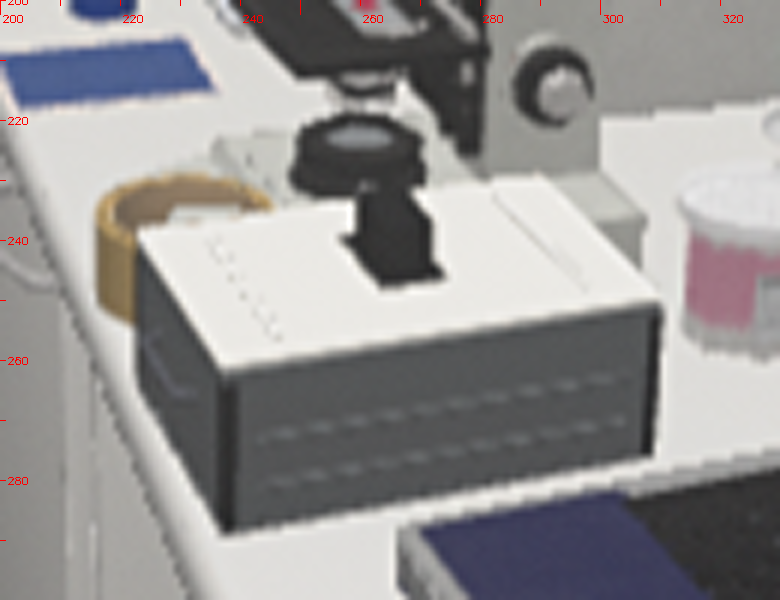

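View pics/t31.png

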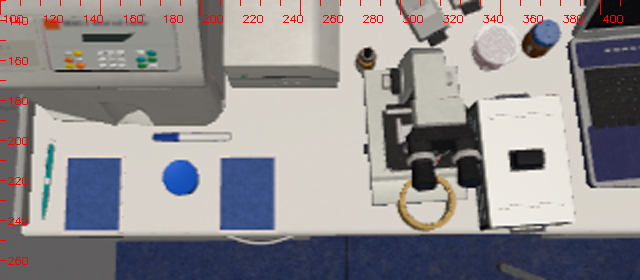

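View pics/t32.png

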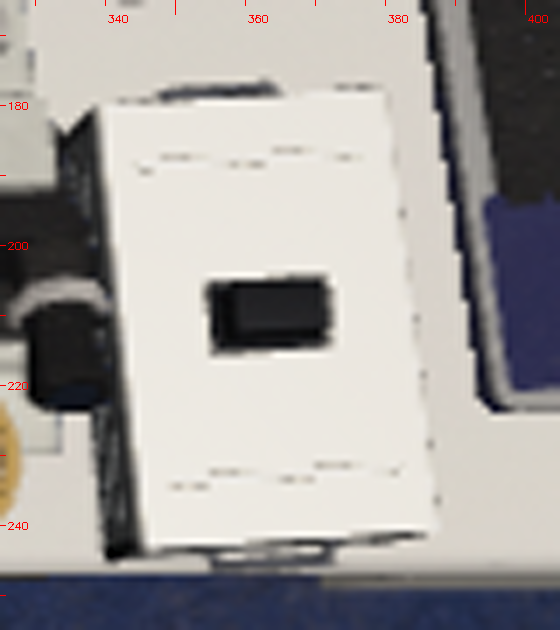

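Run:
```python
from plant import manip
print(manip.job_done())
```

```text
the job is handed in; nothing more can be done
None
```

The sampling kit is packed and the lid is back on flush; I handed the job in at about 53 s of the 210 s allowed.

**What I did:**
- I lifted the lid off by its knob and laid it flat between the microscope and the kit.
- I then packed the carton and both white cups, which have yellow caps. The cups stand upright side by side along the case's y.
- Both cups and the carton showed below the rim before I put the lid back.
- The bench timer was not on the worktop: neither camera showed it at any stage, so I treated it as the missing item today.

**Last checks:**
- **Lid:** it came down at tool height 0.0943 m, exactly the height expected for a seated lid. Both final pictures show it level with the rim all round, as at the start.
- **Things to leave alone:** the tape roll, the bud jar and the blue cup look unmoved in the final pictures.
- **Robot:** the arm stood clear of everything when I handed in.

**One thing that went off plan:** while I set the carton down, the gripper's finger linkage seems to have touched the case rim, with about 10 N measured. That was about 3 mm before the carton's expected floor height. On release the carton settled flat in place.

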